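# Clear the rover, empty the wheel tray into the drawer

### The job

Put the loose wheels away: first take the small tracked rover from in front of the drawer unit and park it upright in the middle of the flat grey board, then pull the drawer well open (a good 12 cm). Pick up the white scoop tray, which has a grip tab at its closed end, and tip it over the open drawer so that all three wheels end up inside. Finish with the empty tray standing level on the bare desk, the drawer still open, and the other things on the desk left where they are.

Things in the scene. Friction and masses are not known exactly. Their poses are not given: they have to be found in the camera images.
- rover: tracked model rover, 130 long (its x) x 104 wide (its y): black tracks 44 mm high, white brick on top up to 70 mm, and a grey sensor head in the middle, 60 (x) x 34 (y) mm, from 70 to 115 mm high, to grip across its y. Origin: centre of its underside, z up. It stands broadside in front of the drawer and blocks it. About 0.5 kg
- board: flat grey board lying fixed on the desk, 220 (x) x 200 (y) x 6 mm thick. Origin: centre of its underside; its top is 6 mm above
- unit: desktop drawer unit, fixed, grey, 240 deep (x) x 240 wide (y) x 95 mm high, with one white-fronted drawer facing its -x (the robot) side. Origin: on the desk below the middle of the shut drawer's front face; the body reaches from 15 to 240 mm to its +x. The drawer slides along the unit's -x
- unit_drawer0 (a joint): how far the drawer is open, m: 0 shut, 0.165 fully out; it stays where it is left
- unit_drawer0_handle (a point): middle of the drawer's steel bar handle, which runs along the unit's y, 110 mm long, 11 mm thick, 65 mm above the desk (30 mm below the unit's top), axis 50 mm out from the drawer's face (44 mm of free gap behind it); moves with the drawer
- drawer_floor (a point): middle of the front edge of the drawer's inner floor (behind the drawer's front panel), axes as the unit's; moves with the drawer. From here the inside runs 195 mm to +x and 99 mm to either side in y, 51 mm deep; its rim is 73 mm above the desk. The drawer's rear part stays under the unit's top, so only what is drawn out is open from above
- tray: white scoop tray 170 long (its x) x 140 wide (y), floor 4 mm, side walls 4 mm thick and 42 mm high; its -x end is open (the mouth, no lip), its +x end is a 10 mm thick wall with a grip tab. Holds the three wheels. Origin: centre of its underside. About 0.22 kg plus the wheels
- tray_tab (a point): middle of the tray's grip tab, 62 mm above its underside, 80 mm to its +x from the centre: upright plate 10 mm thick (x), 60 mm wide (y), from 42 to 82 mm high
- tray_mouth (a point): middle of the floor's edge at the tray's open end, 85 mm to its -x, 4 mm above its underside
- wheel0_c (a point): centre of a wheel: black tyre 62 mm across, 30 mm thick, white hub, 50 g; lies flat in the tray at the start. z is the wheel's axle
- wheel1_c (a point): centre of a wheel: black tyre 62 mm across, 30 mm thick, white hub, 50 g; lies flat in the tray at the start. z is the wheel's axle
- wheel2_c (a point): centre of a wheel: black tyre 62 mm across, 30 mm thick, white hub, 50 g; lies flat in the tray at the start. z is the wheel's axle
- tyre_stack: bystander: stack of three black tyres with a white hub, 72 mm across, 78 mm tall; origin: centre of its underside
- controller: bystander: white controller brick 110 x 72 x 40 mm with a grey screen; origin: centre of its underside
- screwdriver: bystander: black-handled screwdriver, 180 mm long, lying; origin: centre of its underside
- mouse: bystander: black computer mouse 105 x 60 x 32 mm; origin: centre of its underside
- mug: bystander: white mug, 80 mm across, 95 mm tall; origin: centre of its underside
- frame: bystander: L-shaped grey perforated beam, 160 x 80 mm, 16 mm thick; origin: centre of its underside
Not all that is in view belongs to the job. What is shaped like the part that bears wheel0_c but yellow is not meant.

How it is judged (in metres and radians):
On the way, in this order (a step that is already met when the one before it is completed fails the run):
1. the rover stands upright in the middle of the board (centre within 45 mm of the board's centre) (horizontal distance between rover and board below 0.045 m and angle between rover's own z axis and vertical below 0.1 rad and height (world z) of rover below 0.012 m and linear speed of rover below 0.03 m/s), for 0.2 s.
2. the drawer is drawn out by more than 110 mm (value of joint unit_drawer0 above 0.11 m), for 0.2 s.
3. the tray is tipped by more than 0.5 rad over the drawer (angle between tray's own z axis and vertical above 0.5 rad and horizontal distance between tray_mouth and drawer_floor below 0.2 m).
4. all three wheels are in the drawer (x of wheel0_c in the frame of drawer_floor between 0.005 and 0.19 m and y of wheel0_c in the frame of drawer_floor between -0.095 and 0.095 m and z of each of wheel0_c, wheel1_c, wheel2_c in the frame of drawer_floor below 0.065 m and x of wheel1_c in the frame of drawer_floor between 0.005 and 0.19 m and y of wheel1_c in the frame of drawer_floor between -0.095 and 0.095 m and x of wheel2_c in the frame of drawer_floor between 0.005 and 0.19 m and y of wheel2_c in the frame of drawer_floor between -0.095 and 0.095 m), for 0.2 s.
At the end, for the whole second after the job is handed in: The rover is at rest upright on the board, its centre within 45 mm of the board's centre; the drawer is open more than 100 mm; all three wheels lie inside the drawer (centres within its walls and less than 65 mm above its floor); the tray stands level on the bare desk, at rest (all of step 1 and all of step 4 and value of joint unit_drawer0 above 0.1 m and height (world z) of tray below 0.004 m and angle between tray's own z axis and vertical below 0.05 rad and linear speed of tray below 0.03 m/s); the robot touches nothing.
It fails at once if the rover is tipped over (more than 0.6 rad) (angle between rover's own z axis and vertical above 0.6 rad).
It fails at once if another thing on the desk is moved by more than 40 mm (distance of any of tyre_stack, controller, screwdriver, mouse, mug, frame from where it was at the start of the episode above 0.04 m).
It also fails if it takes over 72 s, if anything falls off the work surface, if the arm or the gripper's body presses on something with over 40 N, if the wrist force passes 120 N, or if a joint passes its speed limit or range.

### The arm

A 7-joint arm with a two-finger parallel gripper is mounted at the origin on the work surface. World frame = base frame: x ahead of the robot, y to its left, z up, the work surface at z = 0. Lengths are in mm, angles in rad, forces in N, time in s.
With the tool pointing down it reaches from about 425 to 875 mm from the base axis. Payload 8.4 kg.
Tool frame: the origin (TCP) lies at the centre of the arm's flange, where the gripper is bolted on; the fingertips stand 173 mm ahead of it and the grasp point (between the pads) lies 155 mm ahead of it; x points along the fingers, z is the direction in which the jaws open and shut, and the axes are right-handed (so a half turn about x gives the same grasp; the last joint's range is limited). The gripper opens to 85 mm and grips with 20 to 120 N. Pads are 22 mm wide; open, the fingers measure 114 mm over their backs; the gripper's body (76 mm by 85 mm) begins 54 mm behind the grasp point. The pads swing forward as they close: fully open they stand 13 mm farther back than shut.
Start: joints at [-1.246, 0.333, 0.04, 1.465, -0.013, 1.343, -0.059], TCP at [267.299, 592.473, 404.708] pointing down, gripper open.
Joint ranges: [-2.58, 2.58], [-0.38, 2.09], [-1.3, 1.39], [0.25, 2.4], [-1.5, 4.64], [0.08, 2.09], [-2.65, 2.65]. Speed limits (rad/s): [2.22, 2.22, 2.79, 2.79, 3.14, 3.14, 3.14].

### API

Orientations are given as a 3x3 rotation matrix whose columns are the frame's x, y, z axes.
In Python, from bench import observe, read_camera, job_done gives the robot as it stands.
- The arm moves only by the tool apply_moves, never from a script. Its argument "targets" is a list of rows, each an object of numbers: "tx", "ty", "tz": the shift along the tool's x, y, z in mm; "rx", "ry", "rz": the turn, a rotation vector about the tool's x, y, z in rad; "hand": the gripper's target within -1 to 1 (shut at 1, half-way at 0, fully open at -1). In form: [{"tx": .., "ty": .., "tz": .., "rx": .., "ry": .., "rz": .., "hand": ..}, ...]. A call has exactly 8 rows; each row shifts and turns the pose as measured when the row begins, along the tool's axes as they then stand; what a row does not reach is not made up. A row lasts 1/8 s, in which the tool goes at most 62.5 mm and 10.7 degrees, less where a joint would pass 70% of its speed; a pose out of reach is approached as far as the arm can. A call with a gripper value outside its range is refused whole. The fingers move at their own pace and stop on an object; "grip_force" is the grip in N (left out, the last holds). Time passes only in rows, so rows that do not move let the fingers close, or fill a call up. It gives the time, the measured TCP pose, the force and the opening at its end, in the units of the state.
- observe(): the state, without advancing time (a new reading comes with each control period).
- read_camera(name): name is "scene" or "top" or "wrist"; returns a dict with "frame" (400x640x3 uint8, blue, green, red), "z_map" (400x640 float32, mm along the optical axis (not along the pixel's ray), 0 where there is no reading), "mtx" (3x3 intrinsics, pixels), "xyz" and "rotation" of the camera in the world; the wrist camera has in their place "T_tool_cam" (4x4, takes a point from camera to tool coordinates, whose origin is the TCP and whose axes are the tool frame's). Camera axes: x right, y up, looking along -z (the intrinsics and any distortion apply to the point x, -y, -z); pixel columns grow to the right and rows downward; lengths in mm; the calibration is good to about 2 mm. A picture is of the moment at which its call begins: read the wrist's pose just before it.
- job_done(): hands the job in, once; it reports no verdict.
The state is a dict: "t": time; "joint_positions": joint angles; "qd": joint speeds; "joint_torque": joint torques, N m; "position": TCP position; "orientation": TCP orientation; "ft_force": force on the tool from outside, world axes, zero at the start; "ft_torque": the same for the moment, N m; "gripper_width": finger opening in mm.
Only numpy, scipy, OpenCV 4.12 (cv2) and the standard library are available. Lean on these libraries where they do the work, as an engineer would, in place of code of your own. Each camera call takes 0.05 s, during which the arm holds its last target. There are 200 camera calls.

## Working session

There is one attempt and no reset: what is moved stays moved. The work goes in short steps, Python scripts to look and compute and a tool call to move; the robot and the scene stay as the last step left them, time stands still between calls to the robot, and variables do not carry over. Pictures are saved under pics/ and viewed, about 8 in all and at most 12, crops included, and the job is handed in when it is done.

Besides the shell and the picture viewer there is one more tool, called as name(argument=value, ...) on one line, values as JSON. apply_moves: Moves the arm, as the interface text tells. Its arguments: {"type":"object","properties":{"targets":{"type":"array"},"grip_force":{"type":"number"}},"required":["targets"]}

```bash
ls; mkdir -p pics; cat > h.py <<'E'
import numpy as np, cv2
from bench import observe, read_camera, job_done
def cam(name):
    s=observe(); c=read_camera(name); 
    if name=="wrist":
        T=np.array(c["T_tool_cam"]); R=np.array(s["orientation"]); p=np.array(s["position"])
        c["rotation"]=R@T[:3,:3]; c["xyz"]=R@T[:3,3]+p
    return c
def cloud(c):
    K=np.array(c["mtx"]); z=c["z_map"]; v,u=np.mgrid[:z.shape[0],:z.shape[1]]
    x=(u-K[0,2])/K[0,0]*z; y=(v-K[1,2])/K[1,1]*z
    P=np.stack([x,-y,-z],-1)@np.array(c["rotation"]).T+np.array(c["xyz"])
    P[z==0]=np.nan
    return P
def save(n,img): cv2.imwrite("pics/"+n+".png",img)
E
python3 - <<'E'
from h import *
s=observe(); print({k:np.round(v,3).tolist() for k,v in s.items()})
for n in("top","scene"):
    c=cam(n); save(n,c["frame"]); np.savez(n,**{k:c[k] for k in("frame","z_map","mtx","xyz","rotation")}); print(n,c.keys(),c["xyz"],c["rotation"],c["mtx"],(c["z_map"]>0).mean())
E
```

```text
pics
{'t': 0.0, 'joint_positions': [-1.246, 0.334, 0.04, 1.466, -0.013, 1.343, -0.058], 'qd': [0.001, -0.001, 0.0, 0.001, -0.001, 0.001, -0.0], 'joint_torque': [-0.0, -65.855, 1.365, -40.556, 0.017, 0.013, -0.0], 'position': [267.237, 592.319, 403.813], 'orientation': [[-0.001, -0.912, 0.411], [-0.002, 0.411, 0.912], [-1.0, -0.0, -0.002]], 'ft_force': [0.443, 0.399, 0.181], 'ft_torque': [-0.062, -0.003, 0.019], 'gripper_width': 85.508}
top dict_keys(['frame', 'z_map', 'mtx', 'xyz', 'rotation']) [ 259.28566459   28.95201818 1503.64805582] [[-0.0287285   0.9825822  -0.18359439]
 [-0.99953494 -0.02635925  0.01533276]
 [ 0.01022628  0.1839495   0.9828825 ]] [[483.11687985   0.         314.77220222]
 [  0.         483.11687985 202.98239463]
 [  0.           0.           1.        ]] 0.99598046875
scene dict_keys(['frame', 'z_map', 'mtx', 'xyz', 'rotation']) [1338.19374455  103.02741327 1050.36127007] [[-0.14715707 -0.76940362  0.62158094]
 [ 0.9890475  -0.1217014   0.08350937]
 [ 0.01139486  0.62706207  0.77888594]] [[367.02910844   0.         319.2167578 ]
 [  0.         367.02910844 194.20938742]
 [  0.           0.           1.        ]] 0.99610546875
```

```bash
sleep 1; ls pics
```

```text
scene.png
top.png
```

View pics/top.png

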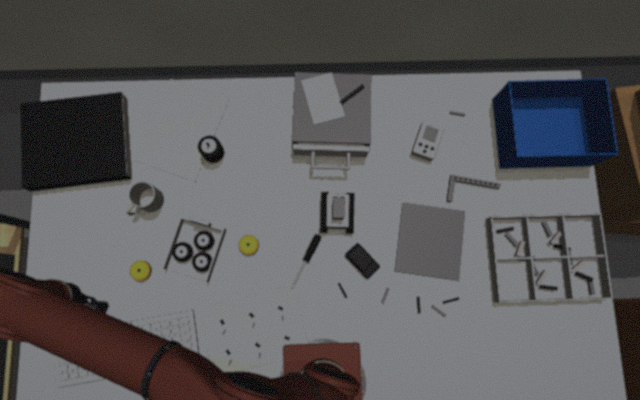

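View pics/scene.png

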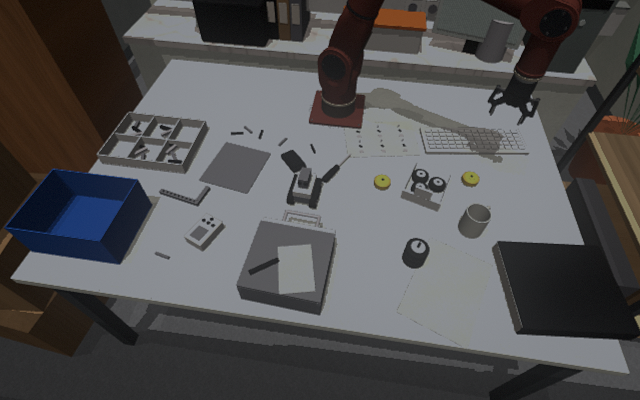

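The top view shows the rover near (337,212), the board at (430,240), the unit at (332,110) with its handle near (330,165), and the tray at (195,250) with three black wheels. The lookalikes are yellow wheels at (140,270) and (248,245). The tyre stack at (210,149) and the mouse at (362,261) are also black. I choose the black wheels inside the white tray.

```bash
python3 - <<'E'
from h import *
c=dict(np.load("top.npz")); P=cloud(c); z=P[...,2]; f=c["frame"]
def rect(name,u0,u1,v0,v1,z0,z1,extra=None):
    m=np.zeros(z.shape,bool); m[v0:v1,u0:u1]=True; m&=(z>z0)&(z<z1)
    if extra is not None: m&=extra
    n,l,st,_=cv2.connectedComponentsWithStats(m.astype(np.uint8)); 
    if n<2: print(name,"none");return
    k=1+st[1:,4].argmax(); m=l==k
    r=cv2.minAreaRect(P[m][:,:2].astype(np.float32)); print(name,m.sum(),"c",np.round(r[0],1),"size",np.round(r[1],1),"ang",round(r[2],2),"zmed",np.round(np.median(z[m]),1), "bb",P[m].min(0).round(),P[m].max(0).round())
print("desk z",np.nanmedian(z[280:300,330:400]))
rect("rover",310,365,185,240,20,130)
rect("roverhead",310,365,185,240,95,130)
rect("roverbrick",310,365,185,240,60,130)
g=f.max(2); print("board px",f[240,430],"desk",f[290,350])
rect("board",385,475,195,285,-5,15,(g<130))
rect("board_h",385,475,195,285,3.5,15)
rect("unit",280,385,65,160,85,120)
rect("handle",300,365,155,185,50,75)
rect("tray",160,230,215,285,12,100)
rect("tab",160,230,205,285,68,100)
for n,b in dict(tyre=(190,230,130,165),mug=(120,165,175,220),mouse=(340,385,240,282),controller=(405,450,115,165),frame=(440,505,170,205),stylus=(285,325,230,290),y1=(235,262,230,260),y2=(128,155,255,285)).items(): rect(n,*b,6,120)
big=np.hstack([cv2.resize(f[180:280,155:275],None,fx=3.3,fy=4,interpolation=2)[:400],cv2.resize(f[150:250,290:390],None,fx=4,fy=4,interpolation=2)]); save("crop1",big)
E
```

```text
desk z -0.06387102275846246
rover 1281 c [506.2 -59.6] size [104.2 129.2] ang 86.78 zmed 65.7 bb [ 439. -115.   20.] [573.  -5. 124.]
roverhead 247 c [508.  -60.2] size [33.3 64.2] ang 85.15 zmed 114.0 bb [476. -79. 100.] [541. -42. 124.]
roverbrick 712 c [506.1 -60.6] size [ 65.7 100.8] ang 85.67 zmed 71.6 bb [455. -95.  60.] [558. -25. 124.]
board px [91 93 91] desk [134 130 130]
board 4932 c [ 404.4 -353.2] size [223.7 248.8] ang 81.16 zmed 5.2 bb [ 276. -477.   -5.] [ 542. -230.   15.]
board_h 3304 c [ 409.7 -351.7] size [207.4 226.7] ang 80.69 zmed 6.8 bb [ 284. -467.    4.] [ 535. -235.   15.]
unit 5375 c [823.9 -53.5] size [239.7 228.8] ang 86.8 zmed 94.5 bb [ 704. -178.   85.] [943.  71. 112.]
handle 201 c [655.6 -44.3] size [117.4  44.3] ang 88.41 zmed 68.5 bb [ 632. -104.   57.] [679.  15.  75.]
tray 1602 c [406.7 378.1] size [142.8 170.1] ang 71.51 zmed 32.7 bb [304. 285.  12.] [507. 469.  91.]
tab 77 c [482.7 353.2] size [61.  10.4] ang 72.01 zmed 80.4 bb [470. 324.  69.] [496. 383.  91.]
tyre 562 c [717.6 336.7] size [90.2 72.1] ang 73.2 zmed 74.2 bb [678. 292.   6.] [765. 379. 101.]
mug 746 c [561.3 534.4] size [ 81. 108.] ang 18.73 zmed 57.7 bb [511. 482.   6.] [605. 596.  99.]
mouse 672 c [ 352.8 -135.7] size [110.9  61.2] ang 41.13 zmed 26.8 bb [ 301. -185.    6.] [411. -80.  41.]
controller 847 c [ 727.9 -360.4] size [ 78.4 112.5] ang 67.79 zmed 39.4 bb [ 667. -410.    6.] [ 791. -305.   50.]
frame 394 c [ 592.3 -488.1] size [ 79.8 175.6] ang 13.51 zmed 15.1 bb [ 535. -580.    6.] [ 619. -410.   25.]
stylus 299 c [359.6  37.7] size [ 31.7 185.2] ang 61.75 zmed 20.4 bb [277.  -8.   6.] [443.  85.  34.]
y1 336 c [414.6 214.8] size [61.3 62. ] ang 86.67 zmed 28.1 bb [384. 184.   6.] [447. 245.  36.]
y2 355 c [344.4 542.8] size [59.9 61.5] ang 32.08 zmed 27.6 bb [317. 512.   8.] [375. 576.  37.]
```

View pics/crop1.png

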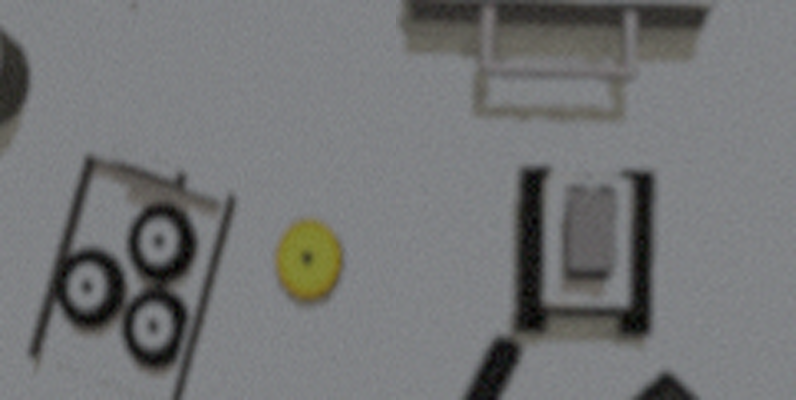

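The left half of the crop shows the tray with three black wheels at about (160,240), (90,287) and (155,327). The yellow wheel at (308,260) is the decoy. The right half shows the rover with its long axis pointing at the drawer handle and its grey head at (590,230). Next I'll plan the first reach.

```bash
cat > plan.py <<'E'
import sys, json
from h import *
from scipy.spatial.transform import Rotation as Ro, Slerp
def Rdown(yaw_z, pitch=0):  # tool x down, tool z at yaw (deg)
    a=np.radians(yaw_z); z=np.array([np.cos(a),np.sin(a),0]); x=np.array([0,0,-1.]); return np.stack([x,np.cross(z,x),z],1)
def plan(p1,R1,n,hand,cyl=True,p0=None,R0=None):
    s=observe(); p0=np.array(s["position"]) if p0 is None else np.array(p0,float); R0=np.array(s["orientation"]) if R0 is None else R0; p1=np.array(p1,float)
    sl=Slerp([0,1],Ro.from_matrix([R0,R1]))
    C=lambda p:np.array([np.hypot(p[0],p[1]),np.arctan2(p[1],p[0]),p[2]])
    def pose(t):
        if cyl:
            r,a,z=C(p0)*(1-t)+C(p1)*t; p=np.array([r*np.cos(a),r*np.sin(a),z])
        else: p=p0*(1-t)+p1*t
        return p,sl(t).as_matrix()
    print("from",p0.round(1),"to",p1.round(1))
    p,R=pose(0)
    for i in range(n):
        q,Q=pose((i+1)/n); d=R.T@(q-p); w=Ro.from_matrix(R.T@Q).as_rotvec()
        print("{"+",".join(f'"{k}":{v:g}' for k,v in zip(("tx","ty","tz","rx","ry","rz"),[*d.round(0),*w.round(3)]) if v)+f',"hand":{hand}'+"}")
        R=R@Ro.from_rotvec(w.round(3)).as_matrix(); p=p+R0@np.zeros(3)+ (q-p)
E
python3 - <<'E'
from plan import *
plan([507,-60.5,340],Rdown(86),16,-1)
E
```

```text
from [267.2 592.3 403.9] to [507.  -60.5 340. ]
{"tx":4,"ty":-51,"tz":-11,"rx":-0.022,"hand":-1}
{"tx":4,"ty":-49,"tz":-16,"rx":-0.022,"hand":-1}
{"tx":4,"ty":-46,"tz":-20,"rx":-0.022,"hand":-1}
{"tx":4,"ty":-43,"tz":-25,"rx":-0.022,"hand":-1}
{"tx":4,"ty":-40,"tz":-29,"rx":-0.023,"hand":-1}
{"tx":4,"ty":-36,"tz":-32,"rx":-0.022,"ry":-0.001,"hand":-1}
{"tx":4,"ty":-32,"tz":-35,"rx":-0.022,"hand":-1}
{"tx":4,"ty":-28,"tz":-38,"rx":-0.022,"hand":-1}
{"tx":4,"ty":-24,"tz":-40,"rx":-0.022,"hand":-1}
{"tx":4,"ty":-19,"tz":-42,"rx":-0.022,"hand":-1}
{"tx":4,"ty":-14,"tz":-43,"rx":-0.022,"hand":-1}
{"tx":4,"ty":-10,"tz":-43,"rx":-0.022,"hand":-1}
{"tx":4,"ty":-5,"tz":-43,"rx":-0.023,"hand":-1}
{"tx":4,"tz":-43,"rx":-0.022,"hand":-1}
{"tx":4,"ty":4,"tz":-42,"rx":-0.022,"hand":-1}
{"tx":4,"ty":8,"tz":-41,"rx":-0.022,"hand":-1}
```

apply_moves(targets=[{"tx": 4, "ty": -51, "tz": -11, "rx": -0.022, "hand": -1}, {"tx": 4, "ty": -49, "tz": -16, "rx": -0.022, "hand": -1}, {"tx": 4, "ty": -46, "tz": -20, "rx": -0.022, "hand": -1}, {"tx": 4, "ty": -43, "tz": -25, "rx": -0.022, "hand": -1}, {"tx": 4, "ty": -40, "tz": -29, "rx": -0.022, "hand": -1}, {"tx": 4, "ty": -36, "tz": -32, "rx": -0.022, "hand": -1}, {"tx": 4, "ty": -32, "tz": -35, "rx": -0.022, "hand": -1}, {"tx": 4, "ty": -28, "tz": -38, "rx": -0.022, "hand": -1}])

```text
invalid input
```

apply_moves(targets=[{"tx": 4, "ty": -24, "tz": -40, "rx": -0.022, "hand": -1}, {"tx": 4, "ty": -19, "tz": -42, "rx": -0.022, "hand": -1}, {"tx": 4, "ty": -14, "tz": -43, "rx": -0.022, "hand": -1}, {"tx": 4, "ty": -10, "tz": -43, "rx": -0.022, "hand": -1}, {"tx": 4, "ty": -5, "tz": -43, "rx": -0.022, "hand": -1}, {"tx": 4, "tz": -43, "rx": -0.022, "hand": -1}, {"tx": 4, "ty": 4, "tz": -42, "rx": -0.022, "hand": -1}, {"tx": 4, "ty": 8, "tz": -41, "rx": -0.022, "hand": -1}])

```text
invalid input
```

apply_moves(targets=[{"tx": 4, "ty": -51, "tz": -11, "rx": -0.022, "ry": 0, "rz": 0, "hand": -1}, {"tx": 4, "ty": -49, "tz": -16, "rx": -0.022, "ry": 0, "rz": 0, "hand": -1}, {"tx": 4, "ty": -46, "tz": -20, "rx": -0.022, "ry": 0, "rz": 0, "hand": -1}, {"tx": 4, "ty": -43, "tz": -25, "rx": -0.022, "ry": 0, "rz": 0, "hand": -1}, {"tx": 4, "ty": -40, "tz": -29, "rx": -0.022, "ry": 0, "rz": 0, "hand": -1}, {"tx": 4, "ty": -36, "tz": -32, "rx": -0.022, "ry": 0, "rz": 0, "hand": -1}, {"tx": 4, "ty": -32, "tz": -35, "rx": -0.022, "ry": 0, "rz": 0, "hand": -1}, {"tx": 4, "ty": -28, "tz": -38, "rx": -0.022, "ry": 0, "rz": 0, "hand": -1}])

```text
t: 1.1
position: [510.2, 279.5, 367.1]
orientation: [[-0.005, -0.973, 0.231], [-0.005, 0.231, 0.973], [-1.0, 0.004, -0.006]]
ft_force: [1.2, 0.6, -0.1]
gripper_width: 85.2
```

apply_moves(targets=[{"tx": 3, "ty": -24, "tz": -40, "rx": -0.022, "ry": 0, "rz": 0, "hand": -1}, {"tx": 3, "ty": -19, "tz": -42, "rx": -0.022, "ry": 0, "rz": 0, "hand": -1}, {"tx": 3, "ty": -14, "tz": -43, "rx": -0.022, "ry": 0, "rz": 0, "hand": -1}, {"tx": 3, "ty": -10, "tz": -43, "rx": -0.022, "ry": 0, "rz": 0, "hand": -1}, {"tx": 3, "ty": -5, "tz": -43, "rx": -0.022, "ry": 0, "rz": 0, "hand": -1}, {"tx": 3, "ty": 0, "tz": -43, "rx": -0.022, "ry": 0, "rz": 0, "hand": -1}, {"tx": 3, "ty": 4, "tz": -42, "rx": -0.022, "ry": 0, "rz": 0, "hand": -1}, {"tx": 3, "ty": 8, "tz": -41, "rx": -0.022, "ry": 0, "rz": 0, "hand": -1}])

```text
t: 2.1
position: [516.2, -79.7, 341.7]
orientation: [[-0.009, -0.999, 0.054], [-0.007, 0.054, 0.999], [-1.0, 0.008, -0.007]]
ft_force: [-0.1, 0.2, 0.5]
gripper_width: 85.2
```

```bash
python3 - <<'E'
from plan import *
c=cam("wrist"); P=cloud(c); z=P[...,2]; save("w1",c["frame"])
for n,z0,z1 in(("head",95,130),("all",20,130),("brick",60,85)):
    m=(z>z0)&(z<z1)&(P[...,0]<600)&(P[...,0]>430)&(abs(P[...,1]+60)<90)
    r=cv2.minAreaRect(P[m][:,:2].astype(np.float32)); print(n,m.sum(),np.round(r[0],1),np.round(r[1],1),r[2],np.median(z[m]))
plan([507,-60.5,250],Rdown(86),4,-1,False)
E
```

```text
head 4939 [509.9 -60.1] [34.  64.7] 86.51754760742188 116.00485580050776
all 17221 [499.4 -49.3] [124.2 145. ] 86.53120422363281 70.77118793326275
brick 5652 [507.6 -59.8] [66.3 99.6] 86.63038635253906 71.03185211950469
from [514.4 -85.8 341.5] to [507.  -60.5 250. ]
{"tx":23,"ty":2,"tz":6,"rx":0.003,"ry":-0.002,"rz":-0.002,"hand":-1}
{"tx":23,"ty":2,"tz":6,"rx":0.002,"ry":-0.003,"rz":-0.003,"hand":-1}
{"tx":23,"ty":2,"tz":6,"rx":0.003,"ry":-0.002,"rz":-0.002,"hand":-1}
{"tx":23,"ty":2,"tz":6,"rx":0.003,"ry":-0.002,"rz":-0.002,"hand":-1}
```

apply_moves(targets=[{"tx": 0, "ty": 3, "tz": 13, "rx": 0.01, "ry": -0.005, "rz": -0.006, "hand": -1}, {"tx": 0, "ty": 3, "tz": 12, "rx": 0, "ry": -0.004, "rz": -0.004, "hand": -1}, {"tx": 18, "ty": 0, "tz": 0, "rx": 0, "ry": 0, "rz": 0, "hand": -1}, {"tx": 18, "ty": 0, "tz": 0, "rx": 0, "ry": 0, "rz": 0, "hand": -1}, {"tx": 18, "ty": 0, "tz": 0, "rx": 0, "ry": 0, "rz": 0, "hand": -1}, {"tx": 18, "ty": 0, "tz": 0, "rx": 0, "ry": 0, "rz": 0, "hand": -1}, {"tx": 10, "ty": 0, "tz": 0, "rx": 0, "ry": 0, "rz": 0, "hand": -1}, {"tx": 0, "ty": 0, "tz": 0, "rx": 0, "ry": 0, "rz": 0, "hand": -1}])

```text
t: 3.15
position: [510.3, -48.0, 256.8]
orientation: [[0.002, -0.998, 0.057], [0.004, 0.057, 0.998], [-1.0, -0.001, 0.004]]
ft_force: [-0.3, -0.7, 0.9]
gripper_width: 85.6
```

apply_moves(targets=[{"tx": 0, "ty": 2, "tz": -12, "rx": 0, "ry": 0, "rz": 0, "hand": -1}, {"tx": 0, "ty": 0, "tz": 0, "rx": 0, "ry": 0, "rz": 0, "hand": -1}, {"tx": 5, "ty": 0, "tz": 0, "rx": 0, "ry": 0, "rz": 0, "hand": -1}, {"tx": 0, "ty": 0, "tz": 0, "rx": 0, "ry": 0, "rz": 0, "hand": -0.5}, {"tx": 0, "ty": 0, "tz": 0, "rx": 0, "ry": 0, "rz": 0, "hand": 0}, {"tx": 0, "ty": 0, "tz": 0, "rx": 0, "ry": 0, "rz": 0, "hand": 0.5}, {"tx": 0, "ty": 0, "tz": 0, "rx": 0, "ry": 0, "rz": 0, "hand": 1}, {"tx": 0, "ty": 0, "tz": 0, "rx": 0, "ry": 0, "rz": 0, "hand": 1}], grip_force=60)

```text
t: 4.15
position: [508.2, -60.7, 253.3]
orientation: [[0.005, -0.998, 0.057], [0.004, 0.057, 0.998], [-1.0, -0.004, 0.004]]
ft_force: [0.0, -0.8, -0.1]
gripper_width: 33.4
```

apply_moves(targets=[{"tx": 0, "ty": 0, "tz": 0, "rx": 0, "ry": 0, "rz": 0, "hand": 1}, {"tx": -10, "ty": 0, "tz": 0, "rx": 0, "ry": 0, "rz": 0, "hand": 1}, {"tx": -15, "ty": 0, "tz": 0, "rx": 0, "ry": 0, "rz": 0, "hand": 1}, {"tx": -20, "ty": 0, "tz": 0, "rx": 0, "ry": 0, "rz": 0, "hand": 1}, {"tx": -20, "ty": 0, "tz": 0, "rx": 0, "ry": 0, "rz": 0, "hand": 1}, {"tx": -10, "ty": 0, "tz": 0, "rx": 0, "ry": 0, "rz": 0, "hand": 1}, {"tx": 0, "ty": 0, "tz": 0, "rx": 0, "ry": 0, "rz": 0, "hand": 1}, {"tx": 0, "ty": 0, "tz": 0, "rx": 0, "ry": 0, "rz": 0, "hand": 1}])

```text
t: 5.15
position: [506.5, -60.7, 332.0]
orientation: [[0.001, -0.998, 0.057], [0.004, 0.057, 0.998], [-1.0, -0.001, 0.004]]
ft_force: [-0.3, -0.1, -4.5]
gripper_width: 33.1
```

```bash
python3 - <<'E'
from plan import *
s=observe(); print(np.round(s["position"],1),s["gripper_width"],s["ft_force"])
plan([409.7,-351.7,330],Rdown(83),11,1)
E
```

```text
[506.5 -60.7 332. ] 33.11417758366814 [-0.33529258 -0.11823066 -4.51358632]
from [506.5 -60.7 332. ] to [ 409.7 -351.7  330. ]
{"tz":-28,"rx":0.006,"hand":1}
{"ty":1,"tz":-28,"rx":0.006,"ry":0.001,"hand":1}
{"ty":2,"tz":-28,"rx":0.006,"hand":1}
{"ty":4,"tz":-28,"rx":0.006,"ry":0.001,"hand":1}
{"ty":5,"tz":-28,"rx":0.006,"hand":1}
{"ty":6,"tz":-28,"rx":0.006,"hand":1}
{"ty":8,"tz":-27,"rx":0.005,"ry":0.001,"rz":0.001,"hand":1}
{"ty":9,"tz":-27,"rx":0.006,"hand":1}
{"ty":11,"tz":-27,"rx":0.006,"hand":1}
{"ty":12,"tz":-26,"rx":0.006,"ry":0.001,"hand":1}
{"ty":13,"tz":-26,"rx":0.006,"hand":1}
```

apply_moves(targets=[{"tx": 0, "ty": 0, "tz": -15, "rx": 0.006, "ry": 0, "rz": 0, "hand": 1}, {"tx": 0, "ty": 1, "tz": -28, "rx": 0.006, "ry": 0, "rz": 0, "hand": 1}, {"tx": 0, "ty": 2, "tz": -28, "rx": 0.006, "ry": 0, "rz": 0, "hand": 1}, {"tx": 0, "ty": 4, "tz": -28, "rx": 0.006, "ry": 0, "rz": 0, "hand": 1}, {"tx": 0, "ty": 5, "tz": -28, "rx": 0.006, "ry": 0, "rz": 0, "hand": 1}, {"tx": 0, "ty": 6, "tz": -28, "rx": 0.006, "ry": 0, "rz": 0, "hand": 1}, {"tx": 0, "ty": 8, "tz": -27, "rx": 0.006, "ry": 0, "rz": 0, "hand": 1}, {"tx": 0, "ty": 9, "tz": -27, "rx": 0.006, "ry": 0, "rz": 0, "hand": 1}])

```text
t: 6.15
position: [450.1, -277.4, 326.8]
orientation: [[-0.007, -0.994, 0.108], [0.002, 0.108, 0.994], [-1.0, 0.007, 0.001]]
ft_force: [-0.2, -0.1, -5.3]
gripper_width: 33.2
```

apply_moves(targets=[{"tx": 0, "ty": 11, "tz": -27, "rx": 0.006, "ry": 0, "rz": 0, "hand": 1}, {"tx": 0, "ty": 12, "tz": -26, "rx": 0.006, "ry": 0, "rz": 0, "hand": 1}, {"tx": 0, "ty": 13, "tz": -20, "rx": 0.006, "ry": 0, "rz": 0, "hand": 1}, {"tx": 0, "ty": 10, "tz": -10, "rx": 0, "ry": 0, "rz": 0, "hand": 1}, {"tx": 0, "ty": 3, "tz": 0, "rx": 0, "ry": 0, "rz": 0, "hand": 1}, {"tx": 0, "ty": 0, "tz": 0, "rx": 0, "ry": 0, "rz": 0, "hand": 1}, {"tx": 0, "ty": 0, "tz": 0, "rx": 0, "ry": 0, "rz": 0, "hand": 1}, {"tx": 0, "ty": 0, "tz": 0, "rx": 0, "ry": 0, "rz": 0, "hand": 1}])

```text
t: 7.15
position: [386.1, -360.1, 324.7]
orientation: [[-0.012, -0.991, 0.132], [0.002, 0.132, 0.991], [-1.0, 0.012, 0.0]]
ft_force: [-0.6, 0.2, -5.7]
gripper_width: 33.2
```

apply_moves(targets=[{"tx": 0, "ty": -12, "tz": 5, "rx": 0, "ry": 0, "rz": -0.012, "hand": 1}, {"tx": 0, "ty": -11, "tz": 0, "rx": 0, "ry": 0, "rz": 0, "hand": 1}, {"tx": 0, "ty": 0, "tz": 0, "rx": 0, "ry": 0, "rz": 0, "hand": 1}, {"tx": 12, "ty": 0, "tz": 0, "rx": 0, "ry": 0, "rz": 0, "hand": 1}, {"tx": 15, "ty": 0, "tz": 0, "rx": 0, "ry": 0, "rz": 0, "hand": 1}, {"tx": 12, "ty": 0, "tz": 0, "rx": 0, "ry": 0, "rz": 0, "hand": 1}, {"tx": 8, "ty": 0, "tz": 0, "rx": 0, "ry": 0, "rz": 0, "hand": 1}, {"tx": 0, "ty": 0, "tz": 0, "rx": 0, "ry": 0, "rz": 0, "hand": 1}])

```text
t: 8.15
position: [411.7, -357.0, 272.9]
orientation: [[-0.001, -0.991, 0.131], [0.001, 0.131, 0.991], [-1.0, 0.002, 0.001]]
ft_force: [-0.3, 0.3, -6.2]
gripper_width: 33.4
```

apply_moves(targets=[{"tx": 6, "ty": 0, "tz": 2, "rx": 0, "ry": 0, "rz": 0, "hand": 1}, {"tx": 4, "ty": 0, "tz": 2, "rx": 0, "ry": 0, "rz": 0, "hand": 1}, {"tx": 2, "ty": 0, "tz": 0, "rx": 0, "ry": 0, "rz": 0, "hand": 1}, {"tx": 0, "ty": 0, "tz": 0, "rx": 0, "ry": 0, "rz": 0, "hand": 1}, {"tx": 1, "ty": 0, "tz": 0, "rx": 0, "ry": 0, "rz": 0, "hand": 1}, {"tx": 1, "ty": 0, "tz": 0, "rx": 0, "ry": 0, "rz": 0, "hand": 1}, {"tx": 0, "ty": 0, "tz": 0, "rx": 0, "ry": 0, "rz": 0, "hand": 1}, {"tx": 0, "ty": 0, "tz": 0, "rx": 0, "ry": 0, "rz": 0, "hand": 1}])

```text
t: 9.15
position: [412.7, -353.2, 259.6]
orientation: [[0.001, -0.991, 0.131], [-0.0, 0.131, 0.991], [-1.0, -0.001, 0.0]]
ft_force: [-0.6, -0.3, -4.8]
gripper_width: 33.2
```

apply_moves(targets=[{"tx": 1, "ty": 0, "tz": 0, "rx": 0, "ry": 0, "rz": 0, "hand": 1}, {"tx": 0, "ty": 0, "tz": 0, "rx": 0, "ry": 0, "rz": 0, "hand": 0.4}, {"tx": 0, "ty": 0, "tz": 0, "rx": 0, "ry": 0, "rz": 0, "hand": 0}, {"tx": 0, "ty": 0, "tz": 0, "rx": 0, "ry": 0, "rz": 0, "hand": -0.5}, {"tx": 0, "ty": 0, "tz": 0, "rx": 0, "ry": 0, "rz": 0, "hand": -1}, {"tx": 0, "ty": 0, "tz": 0, "rx": 0, "ry": 0, "rz": 0, "hand": -1}, {"tx": -15, "ty": 0, "tz": 0, "rx": 0, "ry": 0, "rz": 0, "hand": -1}, {"tx": -40, "ty": 0, "tz": 0, "rx": 0, "ry": 0, "rz": 0, "hand": -1}])

```text
t: 10.15
position: [412.6, -353.4, 315.2]
orientation: [[-0.001, -0.991, 0.131], [-0.0, 0.131, 0.991], [-1.0, 0.001, -0.0]]
ft_force: [0.4, -0.3, -0.5]
gripper_width: 85.3
```

apply_moves(targets=[{"tx": -40, "ty": 0, "tz": 0, "rx": 0, "ry": 0, "rz": 0, "hand": -1}, {"tx": -40, "ty": 0, "tz": 0, "rx": 0, "ry": 0, "rz": 0, "hand": -1}, {"tx": 0, "ty": 0, "tz": 30, "rx": 0, "ry": 0, "rz": 0, "hand": -1}, {"tx": 0, "ty": 0, "tz": 40, "rx": 0, "ry": 0, "rz": 0, "hand": -1}, {"tx": 0, "ty": -10, "tz": 50, "rx": 0, "ry": 0, "rz": 0, "hand": -1}, {"tx": 0, "ty": -20, "tz": 50, "rx": 0, "ry": 0, "rz": 0, "hand": -1}, {"tx": 0, "ty": -25, "tz": 50, "rx": 0, "ry": 0, "rz": 0, "hand": -1}, {"tx": 0, "ty": -20, "tz": 30, "rx": 0, "ry": 0, "rz": 0, "hand": -1}])

```text
t: 11.15
position: [520.4, -114.6, 411.5]
orientation: [[0.015, -0.99, 0.142], [-0.005, 0.142, 0.99], [-1.0, -0.016, -0.003]]
ft_force: [-0.1, -0.8, 0.8]
gripper_width: 85.3
```

```bash
python3 - <<'E'
from plan import *
s=observe(); print(np.round(s["position"],1),np.round(s["orientation"],2).tolist())
c=cam("top"); P=cloud(c); z=P[...,2]; save("top2",c["frame"])
for n,u0,u1,v0,v1,z0,z1 in(("rover",395,470,195,285,22,118),("head",395,470,195,285,95,118),("unit",280,385,65,160,90,100)):
    m=(z>z0)&(z<z1);b=np.zeros_like(m);b[v0:v1,u0:u1]=1;m&=b
    if m.sum()<5: print(n,"none");continue
    r=cv2.minAreaRect(P[m][:,:2].astype(np.float32)); print(n,m.sum(),np.round(r[0],1),np.round(r[1],1),r[2],np.median(z[m]))
c=cam("wrist"); P=cloud(c); save("w2",c["frame"]); z=P[...,2]
m=(z>55)&(z<76)&(P[...,0]>600)&(P[...,0]<695)
if m.sum(): print("handle",m.sum(),np.nanmin(P[m],0),np.nanmax(P[m],0))
E
```

```text
[ 520.4 -114.6  411.5] [[0.02, -0.99, 0.14], [-0.01, 0.14, 0.99], [-1.0, -0.02, -0.0]]
rover 1211 [ 446.2 -357.6] [106.5 202.7] 82.43963623046875 55.78888819372219
head 109 [ 412.2 -353.3] [35.9 64.4] 82.02706909179688 114.22209485131657
unit 4446 [824.2 -53.5] [239.2 228.2] 86.84266662597656 94.58697948045767
handle 2605 [ 632.69532646 -161.90292099   55.01073004] [694.37176348  17.72018915  75.96877912]
```

```bash
python3 - <<'E'
from plan import *
c=cam("wrist"); P=cloud(c); z=P[...,2]; save("w3",c["frame"])
m=(z>60)&(z<76)&(P[...,0]>600)&(P[...,0]<672)&(P[...,1]>-98)&(P[...,1]<8)
n,l,st,_=cv2.connectedComponentsWithStats(m.astype(np.uint8)); k=1+st[1:,4].argmax(); m=l==k
Q=P[m]; print(m.sum(),Q.min(0),Q.max(0))
for y in range(-85,5,15):
    q=Q[abs(Q[:,1]-y)<4]; 
    if len(q): print(y,np.percentile(q[:,0],[5,50,95]).round(1),np.percentile(q[:,2],[50,95]).round(1))
plan([647,-43.7,300],Rdown(-3.2),9,0)
E
```

```text
784 [633.12041636 -97.99523052  62.6204867 ] [671.49898372 -23.16421905  73.21999349]
-85 [634.  636.8 642.2] [70.5 72. ]
-70 [635.1 637.7 643.1] [70.5 72.4]
-55 [635.9 638.9 644.8] [70.4 72.4]
-40 [637.1 639.7 645. ] [70.3 72.3]
-25 [637.7 639.1 646.4] [70.  71.7]
from [ 520.3 -115.4  410.9] to [647.  -43.7 300. ]
{"tx":12,"ty":-13,"tz":8,"rx":0.165,"ry":0.001,"rz":0.002,"hand":0}
{"tx":12,"ty":-12,"tz":11,"rx":0.165,"ry":0.001,"rz":0.001,"hand":0}
{"tx":12,"ty":-9,"tz":13,"rx":0.165,"ry":0.001,"rz":0.002,"hand":0}
{"tx":12,"ty":-7,"tz":15,"rx":0.165,"rz":0.002,"hand":0}
{"tx":12,"ty":-4,"tz":16,"rx":0.165,"ry":0.001,"rz":0.002,"hand":0}
{"tx":12,"ty":-1,"tz":16,"rx":0.165,"ry":0.001,"rz":0.001,"hand":0}
{"tx":12,"ty":2,"tz":16,"rx":0.165,"ry":0.001,"rz":0.002,"hand":0}
{"tx":12,"ty":5,"tz":16,"rx":0.165,"ry":0.001,"rz":0.002,"hand":0}
{"tx":12,"ty":8,"tz":15,"rx":0.165,"ry":0.001,"rz":0.001,"hand":0}
```

View pics/w3.png

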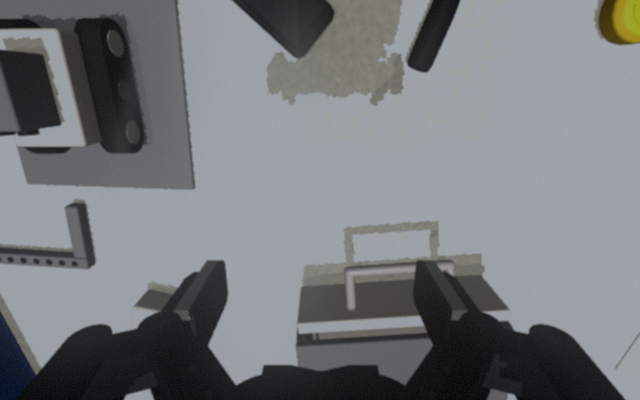

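The wrist view shows the rover upright on the board at left, and the drawer handle bar at about (347,270) to (452,265). The right finger hides the bar's end. Next I turn the gripper across the bar.

apply_moves(targets=[{"tx": 12, "ty": -13, "tz": 8, "rx": 0.165, "ry": 0, "rz": 0, "hand": 0}, {"tx": 12, "ty": -12, "tz": 11, "rx": 0.165, "ry": 0, "rz": 0, "hand": 0}, {"tx": 12, "ty": -9, "tz": 13, "rx": 0.165, "ry": 0, "rz": 0, "hand": 0}, {"tx": 12, "ty": -7, "tz": 15, "rx": 0.165, "ry": 0, "rz": 0, "hand": 0}, {"tx": 12, "ty": -4, "tz": 16, "rx": 0.165, "ry": 0, "rz": 0, "hand": 0}, {"tx": 12, "ty": -1, "tz": 16, "rx": 0.165, "ry": 0, "rz": 0, "hand": 0}, {"tx": 12, "ty": 2, "tz": 16, "rx": 0.165, "ry": 0, "rz": 0, "hand": 0}, {"tx": 12, "ty": 5, "tz": 14, "rx": 0.165, "ry": 0, "rz": 0, "hand": 0}])

```text
t: 12.3
position: [632.9, -69.0, 322.6]
orientation: [[0.021, -0.049, 0.999], [-0.011, 0.999, 0.05], [-1.0, -0.012, 0.021]]
ft_force: [1.3, 0.0, -0.2]
gripper_width: 43.0
```

apply_moves(targets=[{"tx": 0, "ty": 0, "tz": 0, "rx": 0.1, "ry": 0, "rz": 0, "hand": 0}, {"tx": 0, "ty": 0, "tz": 0, "rx": 0, "ry": 0, "rz": 0, "hand": 0}, {"tx": 0, "ty": 0, "tz": 0, "rx": 0, "ry": 0, "rz": 0, "hand": 0}, {"tx": 0, "ty": 0, "tz": 0, "rx": 0, "ry": 0, "rz": 0, "hand": 0}, {"tx": 0, "ty": 0, "tz": 0, "rx": 0, "ry": 0, "rz": 0, "hand": 0}, {"tx": 0, "ty": 0, "tz": 0, "rx": 0, "ry": 0, "rz": 0, "hand": 0}, {"tx": 0, "ty": 0, "tz": 0, "rx": 0, "ry": 0, "rz": 0, "hand": 0}, {"tx": 0, "ty": 0, "tz": 0, "rx": 0, "ry": 0, "rz": 0, "hand": 0}])

```text
t: 13.3
position: [631.9, -72.6, 324.6]
orientation: [[0.022, 0.053, 0.998], [-0.013, 0.999, -0.053], [-1.0, -0.012, 0.023]]
ft_force: [1.1, 0.3, -0.5]
gripper_width: 42.8
```

```bash
python3 - <<'E'
from plan import *
c=cam("wrist"); P=cloud(c); z=P[...,2]; 
m=(z>60)&(z<76)&(P[...,0]>600)&(P[...,0]<672)&(P[...,1]>-110)&(P[...,1]<20)
Q=P[m]
for y in range(-85,5,15):
    q=Q[abs(Q[:,1]-y)<4]; q=q[q[:,2]>67] if len(q) else q
    if len(q): print(y,len(q),np.percentile(q[:,0],[5,50,95]).round(1),np.percentile(q[:,2],[50,95]).round(1))
plan([643,-43.7,300],Rdown(-3.2),2,0,False)
print(observe()["gripper_width"],observe()["joint_positions"])
E
```

```text
-85 139 [635.  639.4 644.5] [70.6 72. ]
-70 148 [635.9 640.6 645.2] [70.7 71.9]
-55 161 [636.7 641.4 646.6] [70.7 72.3]
-40 167 [637.5 642.2 647.1] [70.7 72.4]
-25 181 [638.4 643.  647.8] [70.9 72.3]
-10 194 [639.2 644.2 649. ] [70.8 72.4]
from [631.9 -72.6 324.6] to [643.  -43.7 300. ]
{"tx":12,"ty":15,"tz":5,"rx":0.001,"ry":0.011,"rz":0.006,"hand":0}
{"tx":12,"ty":15,"tz":5,"rx":0.002,"ry":0.012,"rz":0.006,"hand":0}
42.58513387621906 [-0.41763129  0.38757252  0.58721271  1.63696011 -0.21959038  1.16208622
  0.16501184]
```

apply_moves(targets=[{"tx": 0, "ty": 15, "tz": 5, "rx": 0, "ry": 0.012, "rz": 0.006, "hand": 0}, {"tx": 0, "ty": 14, "tz": 4, "rx": 0, "ry": 0.011, "rz": 0.006, "hand": 0}, {"tx": 0, "ty": 0, "tz": 0, "rx": 0, "ry": 0, "rz": 0, "hand": 0}, {"tx": 20, "ty": 0, "tz": 0, "rx": 0, "ry": 0, "rz": 0, "hand": 0}, {"tx": 25, "ty": 0, "tz": 0, "rx": 0, "ry": 0, "rz": 0, "hand": 0}, {"tx": 10, "ty": 0, "tz": 0, "rx": 0, "ry": 0, "rz": 0, "hand": 0}, {"tx": 0, "ty": 0, "tz": 0, "rx": 0, "ry": 0, "rz": 0, "hand": 0}, {"tx": 0, "ty": 0, "tz": 0, "rx": 0, "ry": 0, "rz": 0, "hand": 0}])

```text
t: 14.35
position: [642.8, -41.5, 265.4]
orientation: [[-0.004, 0.052, 0.999], [0.001, 0.999, -0.052], [-1.0, 0.001, -0.004]]
ft_force: [0.1, -0.8, -0.1]
gripper_width: 43.1
```

apply_moves(targets=[{"tx": 15, "ty": 0, "tz": 0, "rx": 0, "ry": 0, "rz": 0, "hand": 0}, {"tx": 20, "ty": 0, "tz": 0, "rx": 0, "ry": 0, "rz": 0, "hand": 0}, {"tx": 10, "ty": 0, "tz": 0, "rx": 0, "ry": 0, "rz": 0, "hand": 0}, {"tx": 0, "ty": 0, "tz": 0, "rx": 0, "ry": 0, "rz": 0, "hand": 0.3}, {"tx": 0, "ty": 0, "tz": 0, "rx": 0, "ry": 0, "rz": 0, "hand": 0.6}, {"tx": 0, "ty": 0, "tz": 0, "rx": 0, "ry": 0, "rz": 0, "hand": 1}, {"tx": 0, "ty": 0, "tz": 0, "rx": 0, "ry": 0, "rz": 0, "hand": 1}, {"tx": 0, "ty": 0, "tz": 0, "rx": 0, "ry": 0, "rz": 0, "hand": 1}], grip_force=50)

```text
t: 15.35
position: [642.8, -41.6, 217.8]
orientation: [[-0.002, 0.053, 0.999], [0.001, 0.999, -0.053], [-1.0, 0.001, -0.002]]
ft_force: [1.4, 0.4, -4.3]
gripper_width: 9.5
```

apply_moves(targets=[{"tx": 0, "ty": 0, "tz": -10, "rx": 0, "ry": 0, "rz": 0, "hand": 1}, {"tx": 0, "ty": 0, "tz": -20, "rx": 0, "ry": 0, "rz": 0, "hand": 1}, {"tx": 0, "ty": 0, "tz": -25, "rx": 0, "ry": 0, "rz": 0, "hand": 1}, {"tx": 0, "ty": 0, "tz": -25, "rx": 0, "ry": 0, "rz": 0, "hand": 1}, {"tx": 0, "ty": 0, "tz": -25, "rx": 0, "ry": 0, "rz": 0, "hand": 1}, {"tx": 0, "ty": 0, "tz": -20, "rx": 0, "ry": 0, "rz": 0, "hand": 1}, {"tx": 0, "ty": 0, "tz": -10, "rx": 0, "ry": 0, "rz": 0, "hand": 1}, {"tx": 0, "ty": 0, "tz": 0, "rx": 0, "ry": 0, "rz": 0, "hand": 1}])

```text
t: 16.35
position: [500.8, -33.6, 217.8]
orientation: [[-0.001, 0.052, 0.999], [0.003, 0.999, -0.052], [-1.0, 0.003, -0.001]]
ft_force: [-1.3, -1.2, -5.1]
gripper_width: 9.5
```

apply_moves(targets=[{"tx": 0, "ty": 0, "tz": -8, "rx": 0, "ry": 0, "rz": 0, "hand": 1}, {"tx": 0, "ty": 0, "tz": -4, "rx": 0, "ry": 0, "rz": 0, "hand": 1}, {"tx": 0, "ty": 0, "tz": 0, "rx": 0, "ry": 0, "rz": 0, "hand": 1}, {"tx": 0, "ty": 0, "tz": 0, "rx": 0, "ry": 0, "rz": 0, "hand": 0.3}, {"tx": 0, "ty": 0, "tz": 0, "rx": 0, "ry": 0, "rz": 0, "hand": 0}, {"tx": 0, "ty": 0, "tz": 0, "rx": 0, "ry": 0, "rz": 0, "hand": 0}, {"tx": 0, "ty": 0, "tz": 0, "rx": 0, "ry": 0, "rz": 0, "hand": 0}, {"tx": -20, "ty": 0, "tz": 0, "rx": 0, "ry": 0, "rz": 0, "hand": 0}])

```text
t: 17.35
position: [489.7, -33.2, 238.1]
orientation: [[-0.001, 0.052, 0.999], [0.002, 0.999, -0.052], [-1.0, 0.002, -0.001]]
ft_force: [-0.4, 0.0, 0.3]
gripper_width: 42.8
```

apply_moves(targets=[{"tx": -40, "ty": 0, "tz": 0, "rx": 0, "ry": 0, "rz": 0, "hand": 0}, {"tx": -50, "ty": 0, "tz": 0, "rx": 0, "ry": 0, "rz": 0, "hand": 0}, {"tx": -30, "ty": 0, "tz": 0, "rx": 0, "ry": 0, "rz": 0, "hand": 0}, {"tx": 0, "ty": 40, "tz": 0, "rx": 0, "ry": 0, "rz": 0, "hand": 0}, {"tx": 0, "ty": 50, "tz": 0, "rx": 0, "ry": 0, "rz": 0, "hand": 0}, {"tx": 0, "ty": 50, "tz": 0, "rx": 0, "ry": 0, "rz": 0, "hand": 0}, {"tx": 0, "ty": 50, "tz": 0, "rx": 0, "ry": 0, "rz": 0, "hand": 0}, {"tx": 0, "ty": 30, "tz": 0, "rx": 0, "ry": 0, "rz": 0, "hand": 0}])

```text
t: 18.35
position: [502.8, 189.2, 365.8]
orientation: [[0.005, 0.059, 0.998], [0.004, 0.998, -0.059], [-1.0, 0.005, 0.005]]
ft_force: [0.2, -0.7, 0.4]
gripper_width: 42.7
```

```bash
python3 - <<'E'
from plan import *
c=cam("top"); P=cloud(c); z=P[...,2]; save("top3",c["frame"][60:320,140:500])
m=(z>66)&(z<77); m[:,:300]=0;m[:,372:]=0;m[:140]=0;m[230:]=0
print("drawer pts",P[m].min(0).round(),P[m].max(0).round())
c=cam("wrist"); P=cloud(c); z=P[...,2]; save("w4",c["frame"])
m=(z>66)&(z<95)&(P[...,0]<520)&(P[...,0]>440)&(P[...,1]>310)&(P[...,1]<400)
if m.sum()>20:
    r=cv2.minAreaRect(P[m][:,:2].astype(np.float32)); print("tab",m.sum(),r,np.median(z[m]))
s=observe();print(np.round(s["joint_positions"],2))
plan([482.7,353.2,300],Rdown(-18.5),8,0)
E
```

```text
drawer pts [ 479. -166.   66.] [706.  47.  77.]
tab 415 ((477.5341796875, 332.4522705078125), (15.96522045135498, 10.155999183654785), 71.3479232788086) 82.74163994515172
[-0.82  0.13  0.41  1.81 -0.06  1.21 -0.45]
from [502.6 190.6 365.5] to [482.7 353.2 300. ]
{"tx":8,"ty":20,"tz":-1,"rx":0.033,"rz":-0.001,"hand":0}
{"tx":8,"ty":20,"tz":-2,"rx":0.034,"ry":0.001,"hand":0}
{"tx":8,"ty":20,"tz":-4,"rx":0.033,"rz":-0.001,"hand":0}
{"tx":8,"ty":20,"tz":-5,"rx":0.033,"ry":0.001,"rz":-0.001,"hand":0}
{"tx":8,"ty":20,"tz":-7,"rx":0.034,"hand":0}
{"tx":8,"ty":19,"tz":-8,"rx":0.033,"ry":0.001,"rz":-0.001,"hand":0}
{"tx":8,"ty":19,"tz":-10,"rx":0.033,"rz":-0.001,"hand":0}
{"tx":8,"ty":18,"tz":-11,"rx":0.034,"ry":0.001,"hand":0}
```

View pics/top3.png

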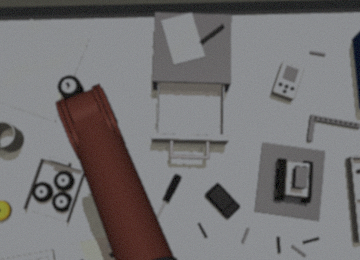

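The drawer is open about 153 mm and the rover stands on the board. The tray at crop (52,188) is untouched. Next I go to the tray tab.

apply_moves(targets=[{"tx": 5, "ty": 20, "tz": -1, "rx": 0.033, "ry": 0, "rz": 0, "hand": 0}, {"tx": 8, "ty": 20, "tz": -2, "rx": 0.033, "ry": 0, "rz": 0, "hand": 0}, {"tx": 8, "ty": 20, "tz": -4, "rx": 0.033, "ry": 0, "rz": 0, "hand": 0}, {"tx": 8, "ty": 20, "tz": -5, "rx": 0.033, "ry": 0, "rz": 0, "hand": 0}, {"tx": 8, "ty": 20, "tz": -7, "rx": 0.033, "ry": 0, "rz": 0, "hand": 0}, {"tx": 8, "ty": 16, "tz": -8, "rx": 0.033, "ry": 0, "rz": 0, "hand": 0}, {"tx": 3, "ty": 10, "tz": -6, "rx": 0.03, "ry": 0, "rz": 0, "hand": 0}, {"tx": 0, "ty": 0, "tz": 0, "rx": 0.01, "ry": 0, "rz": 0, "hand": 0}])

```text
t: 19.45
position: [491.1, 318.7, 316.5]
orientation: [[0.006, 0.304, 0.953], [0.002, 0.953, -0.304], [-1.0, 0.003, 0.005]]
ft_force: [0.6, -0.3, 0.3]
gripper_width: 42.3
```

```bash
python3 - <<'E'
from plan import *
c=cam("wrist"); P=cloud(c); z=P[...,2]; save("w5",c["frame"])
for n,z0,z1 in(("tab",66,92),("all",10,92)):
    m=(z>z0)&(z<z1)&(P[...,0]<525)&(P[...,0]>290)&(P[...,1]>275)&(P[...,1]<480)
    r=cv2.minAreaRect(P[m][:,:2].astype(np.float32)); print(n,m.sum(),np.round(r[0],1),np.round(r[1],1),r[2],np.median(z[m]))
plan([482.7,353.2,300],Rdown(-18.3),2,0,False)
E
```

```text
tab 1549 [484.4 353.7] [59.9 10.1] 71.77179718017578 82.99832333969985
all 23585 [408.  378.4] [140.8 170.8] 71.75163269042969 35.13100395420159
from [491.4 318.  316.7] to [482.7 353.2 300. ]
{"tx":8,"ty":15,"tz":-10,"rx":0.005,"ry":0.003,"rz":-0.002,"hand":0}
{"tx":8,"ty":15,"tz":-10,"rx":0.005,"ry":0.002,"rz":-0.001,"hand":0}
```

apply_moves(targets=[{"tx": 0, "ty": 15, "tz": -9, "rx": 0.008, "ry": 0.003, "rz": -0.002, "hand": 0}, {"tx": 0, "ty": 16, "tz": -9, "rx": 0, "ry": 0.003, "rz": -0.002, "hand": 0}, {"tx": 0, "ty": 0, "tz": 0, "rx": 0, "ry": 0, "rz": 0, "hand": 0}, {"tx": 15, "ty": 0, "tz": 0, "rx": 0, "ry": 0, "rz": 0, "hand": 0}, {"tx": 20, "ty": 0, "tz": 0, "rx": 0, "ry": 0, "rz": 0, "hand": 0}, {"tx": 8, "ty": 0, "tz": 0, "rx": 0, "ry": 0, "rz": 0, "hand": 0}, {"tx": 0, "ty": 0, "tz": 0, "rx": 0, "ry": 0, "rz": 0, "hand": 0}, {"tx": 0, "ty": 0, "tz": 0, "rx": 0, "ry": 0, "rz": 0, "hand": 0}])

```text
t: 20.5
position: [484.3, 353.0, 271.3]
orientation: [[-0.001, 0.314, 0.949], [-0.001, 0.949, -0.314], [-1.0, -0.002, -0.001]]
ft_force: [0.2, -0.1, -0.5]
gripper_width: 43.0
```

apply_moves(targets=[{"tx": 15, "ty": 0, "tz": 0, "rx": 0, "ry": 0, "rz": 0, "hand": 0}, {"tx": 20, "ty": 0, "tz": 0, "rx": 0, "ry": 0, "rz": 0, "hand": 0}, {"tx": 12, "ty": 0, "tz": 0, "rx": 0, "ry": 0, "rz": 0, "hand": 0}, {"tx": 0, "ty": 0, "tz": 0, "rx": 0, "ry": 0, "rz": 0, "hand": 0.3}, {"tx": 0, "ty": 0, "tz": 0, "rx": 0, "ry": 0, "rz": 0, "hand": 0.6}, {"tx": 0, "ty": 0, "tz": 0, "rx": 0, "ry": 0, "rz": 0, "hand": 1}, {"tx": 0, "ty": 0, "tz": 0, "rx": 0, "ry": 0, "rz": 0, "hand": 1}, {"tx": 0, "ty": 0, "tz": 0, "rx": 0, "ry": 0, "rz": 0, "hand": 1}], grip_force=110)

```text
t: 21.5
position: [484.8, 353.2, 223.5]
orientation: [[0.001, 0.314, 0.949], [0.001, 0.949, -0.314], [-1.0, 0.001, 0.001]]
ft_force: [-0.2, 0.9, -3.2]
gripper_width: 8.4
```

apply_moves(targets=[{"tx": -8, "ty": 0, "tz": 0, "rx": 0, "ry": 0, "rz": 0, "hand": 1}, {"tx": -16, "ty": 0, "tz": 0, "rx": 0, "ry": 0, "rz": 0, "hand": 1}, {"tx": -20, "ty": 0, "tz": 0, "rx": 0, "ry": 0, "rz": 0, "hand": 1}, {"tx": -20, "ty": 0, "tz": 0, "rx": 0, "ry": 0, "rz": 0, "hand": 1}, {"tx": -20, "ty": 0, "tz": 0, "rx": 0, "ry": 0, "rz": 0, "hand": 1}, {"tx": -16, "ty": 0, "tz": 0, "rx": 0, "ry": 0, "rz": 0, "hand": 1}, {"tx": -8, "ty": 0, "tz": 0, "rx": 0, "ry": 0, "rz": 0, "hand": 1}, {"tx": 0, "ty": 0, "tz": 0, "rx": 0, "ry": 0, "rz": 0, "hand": 1}])

```text
t: 22.5
position: [484.9, 352.7, 340.9]
orientation: [[0.004, 0.315, 0.949], [0.003, 0.949, -0.315], [-1.0, 0.004, 0.003]]
ft_force: [-0.3, -0.3, -3.6]
gripper_width: 8.5
```

```bash
cat >> plan.py <<'E'
UX=np.array([np.cos(np.radians(-3.3)),np.sin(np.radians(-3.3)),0]); 
def tilt(mouth,th,grip=223.5,yaw=-3.3):
    a=np.radians(yaw); ux=np.array([np.cos(a),np.sin(a),0]); up=np.array([0,0,1.])
    tx=np.cos(th)*ux+np.sin(th)*up; tz=-np.sin(th)*ux+np.cos(th)*up
    p=np.array(mouth)+165*tx+(grip-4)*tz; x=-tz; z=tx
    return p,np.stack([x,np.cross(z,x),z],1)
def mouth_now(grip=223.5):
    s=observe(); p=np.array(s["position"]);R=np.array(s["orientation"]); return (p-165*R[:,2]+(grip-4)*R[:,0]).round(1), round(float(np.arctan2(R[2,2],-R[2,0])),3)
E
python3 - <<'E'
from plan import *
s=observe(); print(s["gripper_width"],s["ft_force"],mouth_now())
p,R=tilt([610,-42,125],0.0); print(p)
plan(p,R,16,1)
E
```

```text
8.454165746000294 [-0.28896946 -0.25225119 -3.64292736] (array([329.1, 405.3, 121. ]), 0.003)
[774.72639974 -51.49806445 344.5       ]
from [484.9 352.7 340.9] to [774.7 -51.5 344.5]
{"ty":-7,"tz":28,"rx":-0.016,"hand":1}
{"ty":-9,"tz":28,"rx":-0.017,"hand":1}
{"ty":-11,"tz":27,"rx":-0.016,"ry":0.001,"rz":-0.001,"hand":1}
{"ty":-13,"tz":27,"rx":-0.017,"hand":1}
{"ty":-15,"tz":26,"rx":-0.016,"hand":1}
{"ty":-17,"tz":26,"rx":-0.017,"hand":1}
{"ty":-19,"tz":25,"rx":-0.016,"rz":-0.001,"hand":1}
{"ty":-21,"tz":24,"rx":-0.016,"ry":0.001,"hand":1}
{"ty":-22,"tz":23,"rx":-0.017,"hand":1}
{"ty":-24,"tz":22,"rx":-0.016,"hand":1}
{"ty":-26,"tz":21,"rx":-0.017,"hand":1}
{"ty":-28,"tz":19,"rx":-0.016,"rz":-0.001,"hand":1}
{"ty":-29,"tz":17,"rx":-0.017,"ry":0.001,"hand":1}
{"ty":-31,"tz":16,"rx":-0.016,"hand":1}
{"ty":-32,"tz":14,"rx":-0.016,"hand":1}
{"ty":-33,"tz":12,"rx":-0.017,"rz":-0.001,"hand":1}
```

apply_moves(targets=[{"tx": 0, "ty": -4, "tz": 14, "rx": -0.016, "ry": 0, "rz": 0, "hand": 1}, {"tx": 0, "ty": -9, "tz": 28, "rx": -0.016, "ry": 0, "rz": 0, "hand": 1}, {"tx": 0, "ty": -11, "tz": 27, "rx": -0.016, "ry": 0, "rz": 0, "hand": 1}, {"tx": 0, "ty": -13, "tz": 27, "rx": -0.016, "ry": 0, "rz": 0, "hand": 1}, {"tx": 0, "ty": -15, "tz": 26, "rx": -0.016, "ry": 0, "rz": 0, "hand": 1}, {"tx": 0, "ty": -17, "tz": 26, "rx": -0.016, "ry": 0, "rz": 0, "hand": 1}, {"tx": 0, "ty": -19, "tz": 25, "rx": -0.016, "ry": 0, "rz": 0, "hand": 1}, {"tx": 0, "ty": -21, "tz": 24, "rx": -0.016, "ry": 0, "rz": 0, "hand": 1}])

```text
t: 23.5
position: [650.0, 196.0, 332.3]
orientation: [[-0.007, 0.179, 0.984], [-0.002, 0.984, -0.179], [-1.0, -0.003, -0.007]]
ft_force: [0.7, 0.6, -3.1]
gripper_width: 8.4
```

apply_moves(targets=[{"tx": 0, "ty": -22, "tz": 23, "rx": -0.016, "ry": 0, "rz": 0, "hand": 1}, {"tx": 0, "ty": -24, "tz": 22, "rx": -0.016, "ry": 0, "rz": 0, "hand": 1}, {"tx": 0, "ty": -26, "tz": 21, "rx": -0.016, "ry": 0, "rz": 0, "hand": 1}, {"tx": 0, "ty": -28, "tz": 19, "rx": -0.016, "ry": 0, "rz": 0, "hand": 1}, {"tx": 0, "ty": -29, "tz": 17, "rx": -0.016, "ry": 0, "rz": 0, "hand": 1}, {"tx": 0, "ty": -31, "tz": 12, "rx": -0.016, "ry": 0, "rz": 0, "hand": 1}, {"tx": 0, "ty": -28, "tz": 4, "rx": -0.016, "ry": 0, "rz": 0, "hand": 1}, {"tx": 0, "ty": -14, "tz": 0, "rx": 0, "ry": 0, "rz": 0, "hand": 1}])

```text
t: 24.5
position: [744.4, -28.7, 320.5]
orientation: [[-0.02, 0.065, 0.998], [-0.004, 0.998, -0.066], [-1.0, -0.006, -0.02]]
ft_force: [0.6, -0.1, -3.9]
gripper_width: 8.1
```

```bash
python3 - <<'E'
from plan import *
s=observe(); print(s["gripper_width"],s["ft_force"],mouth_now(),np.round(s["joint_positions"],2))
p,R=tilt([645,-43,125],0.4); plan(p,R,8,1,False)
E
```

```text
8.091813835103473 [ 0.57068967 -0.08624663 -3.93490524] (array([575.2, -18.8, 104.4]), -0.02) [-0.29  0.61  0.43  1.3  -0.24  1.3   0.07]
from [744.4 -28.7 320.5] to [711.4 -46.8 391.4]
{"tx":-9,"ty":-3,"tz":-4,"rx":-0.001,"ry":-0.053,"rz":0.001,"hand":1}
{"tx":-9,"ty":-3,"tz":-4,"rx":-0.001,"ry":-0.052,"rz":0.001,"hand":1}
{"tx":-9,"ty":-3,"tz":-3,"rx":-0.001,"ry":-0.053,"rz":0.001,"hand":1}
{"tx":-9,"ty":-3,"tz":-3,"ry":-0.052,"rz":0.001,"hand":1}
{"tx":-9,"ty":-3,"tz":-2,"rx":-0.001,"ry":-0.053,"hand":1}
{"tx":-10,"ty":-3,"tz":-2,"rx":-0.001,"ry":-0.052,"rz":0.001,"hand":1}
{"tx":-10,"ty":-3,"tz":-1,"rx":-0.001,"ry":-0.053,"rz":0.001,"hand":1}
{"tx":-10,"ty":-3,"tz":-1,"rx":-0.001,"ry":-0.052,"rz":0.001,"hand":1}
```

apply_moves(targets=[{"tx": -12, "ty": -5, "tz": -2, "rx": 0, "ry": -0.05, "rz": 0, "hand": 1}, {"tx": -12, "ty": -5, "tz": -2, "rx": 0, "ry": -0.05, "rz": 0, "hand": 1}, {"tx": -12, "ty": -4, "tz": -2, "rx": 0, "ry": -0.05, "rz": 0, "hand": 1}, {"tx": -12, "ty": -3, "tz": -2, "rx": 0, "ry": -0.05, "rz": 0, "hand": 1}, {"tx": -12, "ty": -2, "tz": -2, "rx": 0, "ry": -0.05, "rz": 0, "hand": 1}, {"tx": -10, "ty": 0, "tz": 0, "rx": 0, "ry": -0.03, "rz": 0, "hand": 1}, {"tx": 0, "ty": 0, "tz": 0, "rx": 0, "ry": 0, "rz": 0, "hand": 1}, {"tx": 0, "ty": 0, "tz": 0, "rx": 0, "ry": 0, "rz": 0, "hand": 1}])

```text
t: 25.5
position: [724.0, -41.8, 384.8]
orientation: [[0.253, 0.064, 0.965], [-0.018, 0.998, -0.062], [-0.967, -0.002, 0.254]]
ft_force: [-0.3, 0.7, -4.1]
gripper_width: 8.7
```

```bash
python3 - <<'E'
from plan import *
s=observe(); print(s["gripper_width"],s["ft_force"],mouth_now(),np.round(s["joint_positions"],2))
p,R=tilt([655,-44,112],0.6); plan(p,R,8,1,False)
c=cam("scene"); save("s2",cv2.resize(c["frame"][130:330,180:480],None,fx=2.4,fy=2.4))
E
```

```text
8.724362529474462 [-0.27925809  0.74418085 -4.11349591] (array([620.3, -35.6, 130.6]), 0.257) [-0.34  0.42  0.46  1.44 -0.21  1.06  0.07]
from [724.  -41.8 384.8] to [667.2 -44.7 386.3]
{"tx":-2,"ty":-1,"tz":-7,"rx":-0.001,"ry":-0.043,"rz":0.001,"hand":1}
{"tx":-2,"ty":-1,"tz":-7,"ry":-0.043,"hand":1}
{"tx":-3,"ty":-1,"tz":-7,"rx":-0.001,"ry":-0.043,"rz":0.001,"hand":1}
{"tx":-3,"ty":-1,"tz":-6,"rx":-0.001,"ry":-0.043,"hand":1}
{"tx":-3,"ty":-1,"tz":-6,"ry":-0.043,"rz":0.001,"hand":1}
{"tx":-3,"ty":-1,"tz":-6,"rx":-0.001,"ry":-0.042,"hand":1}
{"tx":-4,"ty":-1,"tz":-6,"rx":-0.001,"ry":-0.043,"rz":0.001,"hand":1}
{"tx":-4,"ty":-1,"tz":-6,"ry":-0.043,"hand":1}
```

View pics/s2.png

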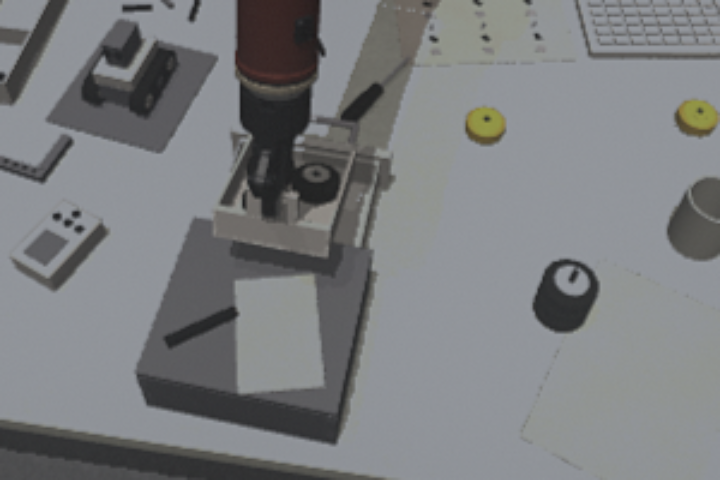

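The scene view shows the tray over the open drawer, with one wheel at (318,180) still inside. The other two are behind the gripper, and nothing has fallen out. I'll shift the mouth deeper over the drawer, then tip slowly.

apply_moves(targets=[{"tx": 3, "ty": -3, "tz": 12, "rx": 0, "ry": 0, "rz": 0, "hand": 1}, {"tx": 4, "ty": -3, "tz": 14, "rx": 0, "ry": 0, "rz": 0, "hand": 1}, {"tx": 1, "ty": -2, "tz": 6, "rx": 0, "ry": -0.02, "rz": 0, "hand": 1}, {"tx": -5, "ty": 0, "tz": -9, "rx": 0, "ry": -0.05, "rz": 0, "hand": 1}, {"tx": -5, "ty": 0, "tz": -11, "rx": 0, "ry": -0.05, "rz": 0, "hand": 1}, {"tx": -5, "ty": 0, "tz": -11, "rx": 0, "ry": -0.05, "rz": 0, "hand": 1}, {"tx": -5, "ty": 0, "tz": -11, "rx": 0, "ry": -0.05, "rz": 0, "hand": 1}, {"tx": -5, "ty": 0, "tz": -11, "rx": 0, "ry": -0.05, "rz": 0, "hand": 1}])

```text
t: 26.55
position: [701.5, -50.2, 384.5]
orientation: [[0.507, 0.066, 0.859], [-0.037, 0.998, -0.054], [-0.861, -0.005, 0.508]]
ft_force: [0.4, -0.3, -3.4]
gripper_width: 8.5
```

```bash
python3 - <<'E'
from plan import *
s=observe(); print(s["gripper_width"],s["ft_force"],mouth_now(),np.round(s["joint_positions"],2))
E
```

```text
8.534380467646171 [ 0.39046849 -0.25865816 -3.35286545] (array([670.9, -49.5, 111.6]), 0.533) [-0.39  0.29  0.47  1.66 -0.17  0.7   0.06]
```

apply_moves(targets=[{"tx": -8, "ty": 1, "tz": -13, "rx": 0, "ry": -0.05, "rz": 0, "hand": 1}, {"tx": -8, "ty": 1, "tz": -13, "rx": 0, "ry": -0.05, "rz": 0, "hand": 1}, {"tx": -8, "ty": 1, "tz": -13, "rx": 0, "ry": -0.05, "rz": 0, "hand": 1}, {"tx": -8, "ty": 1, "tz": -13, "rx": 0, "ry": -0.05, "rz": 0, "hand": 1}, {"tx": -8, "ty": 1, "tz": -13, "rx": 0, "ry": -0.05, "rz": 0, "hand": 1}, {"tx": -8, "ty": 1, "tz": -12, "rx": 0, "ry": -0.05, "rz": 0, "hand": 1}, {"tx": -7, "ty": 0, "tz": -11, "rx": 0, "ry": -0.05, "rz": 0, "hand": 1}, {"tx": 0, "ty": 0, "tz": 0, "rx": 0, "ry": 0, "rz": 0, "hand": 1}])

```text
t: 27.55
position: [596.4, -40.2, 372.0]
orientation: [[0.78, 0.069, 0.622], [-0.055, 0.998, -0.041], [-0.623, -0.002, 0.782]]
ft_force: [-0.3, 0.2, -1.6]
gripper_width: 8.5
```

```bash
python3 - <<'E'
from plan import *
s=observe(); print(s["gripper_width"],s["ft_force"],mouth_now(),np.round(s["joint_positions"],2))
c=cam("scene"); save("s3",cv2.resize(c["frame"][130:330,180:480],None,fx=2.4,fy=2.4))
E
```

```text
8.475712201220185 [-0.27838288  0.15252468 -1.58082211] (array([665.1, -45.6, 106.2]), 0.898) [-0.58 -0.01  0.55  2.09  0.45  0.19 -0.5 ]
```

View pics/s3.png

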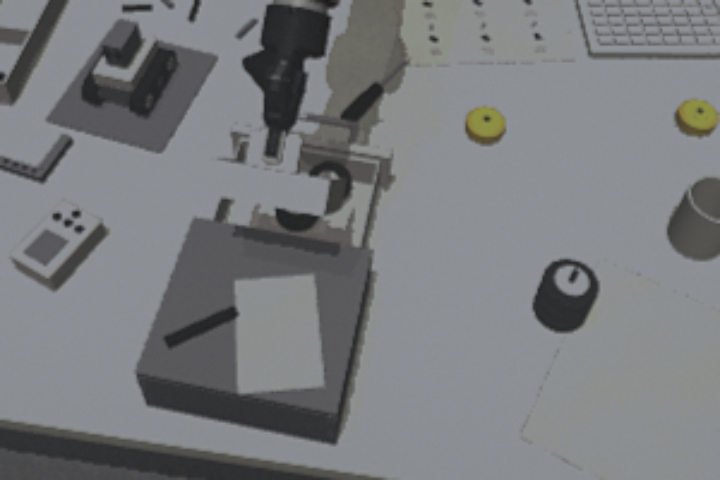

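The tray is tipped to 0.9 rad. Wheels show in the drawer at (330,180) and (297,215), and the force drop of about 2 N fits all three having left. I'll lift clear and check.

apply_moves(targets=[{"tx": -8, "ty": 0, "tz": 8, "rx": 0, "ry": 0, "rz": 0, "hand": 1}, {"tx": -12, "ty": 0, "tz": 14, "rx": 0, "ry": 0.02, "rz": 0, "hand": 1}, {"tx": -14, "ty": 0, "tz": 16, "rx": 0, "ry": 0.03, "rz": 0, "hand": 1}, {"tx": -12, "ty": 0, "tz": 14, "rx": 0, "ry": 0.05, "rz": 0, "hand": 1}, {"tx": -6, "ty": 20, "tz": 8, "rx": 0, "ry": 0.06, "rz": 0, "hand": 1}, {"tx": 0, "ty": 40, "tz": 0, "rx": 0, "ry": 0.06, "rz": 0, "hand": 1}, {"tx": 0, "ty": 50, "tz": 0, "rx": 0, "ry": 0.06, "rz": 0, "hand": 1}, {"tx": 0, "ty": 50, "tz": 0, "rx": 0, "ry": 0.06, "rz": 0, "hand": 1}])

```text
t: 28.6
position: [610.9, 118.5, 466.5]
orientation: [[0.522, 0.073, 0.85], [-0.031, 0.997, -0.067], [-0.852, 0.009, 0.523]]
ft_force: [1.4, 0.4, -1.2]
gripper_width: 8.5
```

```bash
python3 - <<'E'
from plan import *
s=observe(); print(np.round(s["position"],1),s["gripper_width"],s["ft_force"],mouth_now(),np.round(s["joint_positions"],2))
a=cam("top"); b=cam("scene")
save("chk",np.hstack([cv2.resize(a["frame"][120:230,270:400],(390,330)),cv2.resize(b["frame"][160:290,230:380],(390,330))]))
E
```

```text
[610.9 118.5 466.5] 8.470429566276069 [ 1.37676756  0.44750226 -1.24481761] (array([585.3, 122.7, 193.1]), 0.55) [-0.75  0.06  0.44  1.73  0.22  0.85 -0.49]
```

View pics/chk.png

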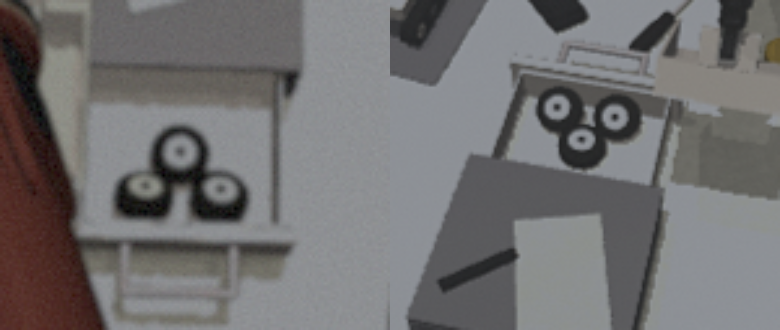

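All three wheels lie in the drawer, at (180,153), (143,192) and (220,195) in the left half. The tray goes back to its original bare spot.

```bash
python3 - <<'E'
from plan import *
plan([484.5,353,330],Rdown(-18.3),12,1)
E
```

```text
from [610.7 125.1 465.7] to [484.5 353.  330. ]
{"tx":6,"ty":21,"tz":-13,"rx":0.021,"ry":0.046,"rz":-0.007,"hand":1}
{"tx":6,"ty":20,"tz":-14,"rx":0.02,"ry":0.045,"rz":-0.006,"hand":1}
{"tx":6,"ty":19,"tz":-14,"rx":0.021,"ry":0.046,"rz":-0.007,"hand":1}
{"tx":6,"ty":19,"tz":-15,"rx":0.02,"ry":0.045,"rz":-0.006,"hand":1}
{"tx":6,"ty":18,"tz":-16,"rx":0.021,"ry":0.046,"rz":-0.007,"hand":1}
{"tx":7,"ty":17,"tz":-16,"rx":0.021,"ry":0.045,"rz":-0.007,"hand":1}
{"tx":7,"ty":16,"tz":-17,"rx":0.02,"ry":0.046,"rz":-0.006,"hand":1}
{"tx":8,"ty":15,"tz":-17,"rx":0.021,"ry":0.045,"rz":-0.007,"hand":1}
{"tx":8,"ty":14,"tz":-18,"rx":0.02,"ry":0.046,"rz":-0.006,"hand":1}
{"tx":9,"ty":13,"tz":-18,"rx":0.021,"ry":0.045,"rz":-0.007,"hand":1}
{"tx":10,"ty":12,"tz":-18,"rx":0.021,"ry":0.046,"rz":-0.007,"hand":1}
{"tx":11,"ty":11,"tz":-19,"rx":0.02,"ry":0.045,"rz":-0.006,"hand":1}
```

apply_moves(targets=[{"tx": 6, "ty": 21, "tz": -13, "rx": 0.021, "ry": 0.046, "rz": -0.007, "hand": 1}, {"tx": 6, "ty": 20, "tz": -14, "rx": 0.021, "ry": 0.046, "rz": -0.007, "hand": 1}, {"tx": 6, "ty": 19, "tz": -14, "rx": 0.021, "ry": 0.046, "rz": -0.007, "hand": 1}, {"tx": 6, "ty": 19, "tz": -15, "rx": 0.021, "ry": 0.046, "rz": -0.007, "hand": 1}, {"tx": 6, "ty": 18, "tz": -16, "rx": 0.021, "ry": 0.046, "rz": -0.007, "hand": 1}, {"tx": 7, "ty": 17, "tz": -16, "rx": 0.021, "ry": 0.046, "rz": -0.007, "hand": 1}, {"tx": 7, "ty": 16, "tz": -17, "rx": 0.021, "ry": 0.046, "rz": -0.007, "hand": 1}, {"tx": 8, "ty": 15, "tz": -17, "rx": 0.021, "ry": 0.046, "rz": -0.007, "hand": 1}])

```text
t: 29.7
position: [537.3, 293.3, 382.7]
orientation: [[0.164, 0.233, 0.959], [-0.008, 0.972, -0.235], [-0.986, 0.031, 0.161]]
ft_force: [-0.5, -0.0, -1.5]
gripper_width: 8.4
```

apply_moves(targets=[{"tx": 6, "ty": 14, "tz": -18, "rx": 0.02, "ry": 0.045, "rz": -0.006, "hand": 1}, {"tx": 6, "ty": 10, "tz": -14, "rx": 0.02, "ry": 0.04, "rz": -0.006, "hand": 1}, {"tx": 0, "ty": 6, "tz": -8, "rx": 0.01, "ry": 0.03, "rz": -0.006, "hand": 1}, {"tx": 0, "ty": 0, "tz": 0, "rx": 0, "ry": 0, "rz": 0, "hand": 1}, {"tx": 0, "ty": 0, "tz": 0, "rx": 0, "ry": 0, "rz": 0, "hand": 1}, {"tx": 0, "ty": 0, "tz": 0, "rx": 0, "ry": 0, "rz": 0, "hand": 1}, {"tx": 0, "ty": 0, "tz": 0, "rx": 0, "ry": 0, "rz": 0, "hand": 1}, {"tx": 0, "ty": 0, "tz": 0, "rx": 0, "ry": 0, "rz": 0, "hand": 1}])

```text
t: 30.7
position: [506.5, 334.5, 365.9]
orientation: [[0.041, 0.286, 0.957], [0.006, 0.958, -0.287], [-0.999, 0.018, 0.038]]
ft_force: [0.7, -0.5, -1.2]
gripper_width: 8.4
```

```bash
python3 - <<'E'
from plan import *
print(mouth_now())
plan([484.5,353,330],Rdown(-18.3),4,1,False)
E
```

```text
(array([357.6, 383.1, 140.3]), 0.038)
from [506.5 334.5 365.9] to [484.5 353.  330. ]
{"tx":9,"ty":3,"tz":-7,"rx":0.007,"ry":0.009,"rz":-0.005,"hand":1}
{"tx":9,"ty":3,"tz":-7,"rx":0.007,"ry":0.01,"rz":-0.004,"hand":1}
{"tx":9,"ty":3,"tz":-7,"rx":0.008,"ry":0.009,"rz":-0.005,"hand":1}
{"tx":9,"ty":3,"tz":-7,"rx":0.007,"ry":0.01,"rz":-0.004,"hand":1}
```

apply_moves(targets=[{"tx": 9, "ty": 3, "tz": -7, "rx": 0.007, "ry": 0.01, "rz": -0.005, "hand": 1}, {"tx": 9, "ty": 3, "tz": -7, "rx": 0.007, "ry": 0.01, "rz": -0.005, "hand": 1}, {"tx": 15, "ty": 3, "tz": -7, "rx": 0.007, "ry": 0.01, "rz": -0.005, "hand": 1}, {"tx": 20, "ty": 3, "tz": -7, "rx": 0.007, "ry": 0.008, "rz": -0.004, "hand": 1}, {"tx": 20, "ty": 0, "tz": 0, "rx": 0, "ry": 0, "rz": 0, "hand": 1}, {"tx": 20, "ty": 0, "tz": 0, "rx": 0, "ry": 0, "rz": 0, "hand": 1}, {"tx": 10, "ty": 0, "tz": 0, "rx": 0, "ry": 0, "rz": 0, "hand": 1}, {"tx": 0, "ty": 0, "tz": 0, "rx": 0, "ry": 0, "rz": 0, "hand": 1}])

```text
t: 31.7
position: [479.6, 356.8, 251.9]
orientation: [[-0.009, 0.314, 0.949], [-0.004, 0.949, -0.314], [-1.0, -0.007, -0.007]]
ft_force: [-0.2, -0.2, -1.9]
gripper_width: 8.5
```

```bash
python3 - <<'E'
from plan import *
print(mouth_now())
plan([484.5,353,224],Rdown(-18.3),4,1,False)
c=cam("wrist"); P=cloud(c); z=P[...,2]
m=(P[...,0]<525)&(P[...,0]>290)&(P[...,1]>275)&(P[...,1]<480)
print(np.nanpercentile(z[m],[2,10,50,90]))
# tray floor plane
mm=m&(z<60)&(z>6)&(P[...,0]>350)&(P[...,0]<450)&(P[...,1]>340)&(P[...,1]<420)
A=P[mm]; print(len(A), np.linalg.lstsq(np.c_[A[:,:2],np.ones(len(A))],A[:,2],rcond=None)[0])
E
```

```text
(array([321. , 407.6,  33.6]), -0.007)
from [479.6 356.8 251.9] to [484.5 353.  224. ]
{"tx":7,"tz":2,"ry":-0.002,"rz":0.002,"hand":1}
{"tx":7,"tz":1,"ry":-0.002,"rz":0.001,"hand":1}
{"tx":7,"tz":1,"ry":-0.001,"rz":0.002,"hand":1}
{"tx":7,"ty":-1,"tz":1,"ry":-0.002,"rz":0.002,"hand":1}
[  0.24092916   1.0393227   34.80706665 152.80918347]
18692 [-8.77082808e-03 -4.10131065e-03  3.94202737e+01]
```

apply_moves(targets=[{"tx": 7, "ty": 0, "tz": 2, "rx": 0, "ry": -0.004, "rz": 0.004, "hand": 1}, {"tx": 8, "ty": 0, "tz": 2, "rx": 0, "ry": -0.003, "rz": 0.003, "hand": 1}, {"tx": 6, "ty": 0, "tz": 0, "rx": 0, "ry": 0, "rz": 0, "hand": 1}, {"tx": 3, "ty": 0, "tz": 0, "rx": 0, "ry": 0, "rz": 0, "hand": 1}, {"tx": 0, "ty": 0, "tz": 0, "rx": 0, "ry": 0, "rz": 0, "hand": 1}, {"tx": 1, "ty": 0, "tz": 0, "rx": 0, "ry": 0, "rz": 0, "hand": 1}, {"tx": 0, "ty": 0, "tz": 0, "rx": 0, "ry": 0, "rz": 0, "hand": 1}, {"tx": 0, "ty": 0, "tz": 0, "rx": 0, "ry": 0, "rz": 0, "hand": 1}])

```text
t: 32.75
position: [484.6, 356.0, 227.8]
orientation: [[0.004, 0.314, 0.949], [0.003, 0.949, -0.314], [-1.0, 0.004, 0.002]]
ft_force: [-0.2, -0.9, -2.1]
gripper_width: 8.3
```

apply_moves(targets=[{"tx": 2, "ty": 0, "tz": 0, "rx": 0, "ry": 0.002, "rz": -0.004, "hand": 1}, {"tx": 1, "ty": 0, "tz": 0, "rx": 0, "ry": 0, "rz": 0, "hand": 1}, {"tx": 0, "ty": 0, "tz": 0, "rx": 0, "ry": 0, "rz": 0, "hand": 1}, {"tx": 1, "ty": 0, "tz": 0, "rx": 0, "ry": 0, "rz": 0, "hand": 1}, {"tx": 0, "ty": 0, "tz": 0, "rx": 0, "ry": 0, "rz": 0, "hand": 1}, {"tx": 1, "ty": 0, "tz": 0, "rx": 0, "ry": 0, "rz": 0, "hand": 1}, {"tx": 0, "ty": 0, "tz": 0, "rx": 0, "ry": 0, "rz": 0, "hand": 1}, {"tx": 0, "ty": 0, "tz": 0, "rx": 0, "ry": 0, "rz": 0, "hand": 1}])

```text
t: 33.75
position: [484.8, 356.1, 223.3]
orientation: [[0.001, 0.314, 0.949], [0.001, 0.949, -0.314], [-1.0, 0.001, 0.001]]
ft_force: [-0.0, 0.0, -2.4]
gripper_width: 8.3
```

apply_moves(targets=[{"tx": 0, "ty": 0, "tz": 0, "rx": 0, "ry": 0, "rz": 0, "hand": 0.7}, {"tx": 0, "ty": 0, "tz": 0, "rx": 0, "ry": 0, "rz": 0, "hand": 0.4}, {"tx": 0, "ty": 0, "tz": 0, "rx": 0, "ry": 0, "rz": 0, "hand": 0}, {"tx": 0, "ty": 0, "tz": 0, "rx": 0, "ry": 0, "rz": 0, "hand": 0}, {"tx": 0, "ty": 0, "tz": 0, "rx": 0, "ry": 0, "rz": 0, "hand": 0}, {"tx": -15, "ty": 0, "tz": 0, "rx": 0, "ry": 0, "rz": 0, "hand": 0}, {"tx": -40, "ty": 0, "tz": 0, "rx": 0, "ry": 0, "rz": 0, "hand": 0}, {"tx": -40, "ty": 0, "tz": 0, "rx": 0, "ry": 0, "rz": 0, "hand": 0}])

```text
t: 34.75
position: [484.1, 355.6, 320.0]
orientation: [[-0.002, 0.314, 0.949], [-0.003, 0.949, -0.314], [-1.0, -0.003, -0.001]]
ft_force: [0.4, 0.9, 0.3]
gripper_width: 42.5
```

apply_moves(targets=[{"tx": -40, "ty": 0, "tz": 0, "rx": 0, "ry": 0, "rz": 0, "hand": 0}, {"tx": -40, "ty": 0, "tz": 0, "rx": 0, "ry": 0, "rz": 0, "hand": 0}, {"tx": -20, "ty": 0, "tz": 0, "rx": 0, "ry": 0, "rz": 0, "hand": 0}, {"tx": 0, "ty": 0, "tz": 0, "rx": 0, "ry": 0, "rz": 0, "hand": 0}, {"tx": 0, "ty": 0, "tz": 0, "rx": 0, "ry": 0, "rz": 0, "hand": 0}, {"tx": 0, "ty": 0, "tz": 0, "rx": 0, "ry": 0, "rz": 0, "hand": 0}, {"tx": 0, "ty": 0, "tz": 0, "rx": 0, "ry": 0, "rz": 0, "hand": 0}, {"tx": 0, "ty": 0, "tz": 0, "rx": 0, "ry": 0, "rz": 0, "hand": 0}])

```text
t: 35.75
position: [483.9, 354.5, 428.7]
orientation: [[0.002, 0.315, 0.949], [0.001, 0.949, -0.315], [-1.0, 0.002, 0.001]]
ft_force: [0.1, 0.3, 0.2]
gripper_width: 42.7
```

```bash
python3 - <<'E'
from plan import *
c=cam("wrist"); P=cloud(c); z=P[...,2]
mm=(z<15)&(z>-3)&(P[...,0]>350)&(P[...,0]<450)&(P[...,1]>350)&(P[...,1]<410)
A=P[mm]; print("tray floor",len(A), np.median(A[:,2]),np.linalg.lstsq(np.c_[A[:,:2],np.ones(len(A))],A[:,2],rcond=None)[0])
m=(z>66)&(z<92)&(P[...,0]<525)&(P[...,0]>440)&(P[...,1]>300)&(P[...,1]<400)
print("tab",cv2.minAreaRect(P[m][:,:2].astype(np.float32)),np.median(z[m]))
a=cam("top"); b=cam("scene"); P=cloud(a); z=P[...,2]; o=dict(np.load("top.npz")); P0=cloud(o)
for n,(u0,u1,v0,v1) in dict(tyre=(190,230,130,165),mug=(120,165,175,220),mouse=(340,385,240,282),controller=(405,450,115,165),frame=(440,505,170,205),stylus=(285,325,230,290)).items():
    r=[]
    for Q in(P0,P):
        q=Q[v0:v1,u0:u1].reshape(-1,3); q=q[q[:,2]>6]; r.append(np.median(q,0))
    print(n,(r[1]-r[0]).round(1))
q=P[195:285,395:470].reshape(-1,3); q=q[(q[:,2]>105)&(q[:,2]<135)]; print("head",np.median(q,0))
q=P[150:200,300:365].reshape(-1,3); q=q[(q[:,2]>60)&(q[:,2]<76)]; print("drawer min x",np.percentile(q,2,axis=0),observe()["ft_force"])
save("fin",np.hstack([cv2.resize(a["frame"][60:300,120:480],(400,267)),cv2.resize(b["frame"][100:340,100:500],(400,267))]))
E
```

```text
tray floor 3913 5.20069691361698 [-5.98772992e-04  1.80379726e-03  4.75582678e+00]
tab ((484.7285461425781, 356.96856689453125), (59.285396575927734, 9.216609954833984), 71.66262817382812) 83.02282730031624
tyre [-0.3 -0.9  0.1]
mug [-132.  -219.9  620. ]
mouse [ 0.5 -0.2  0.5]
controller [ 0.3 -0.6 -0.5]
frame [ 0.5  0.3 -0. ]
stylus [-0.   0.1  0.2]
head [ 410.74862734 -351.6032476   119.6919376 ]
drawer min x [ 540.17858205 -145.13495314   60.40132271] [ 0.184088   -0.25951003  0.14012287]
```

View pics/fin.png

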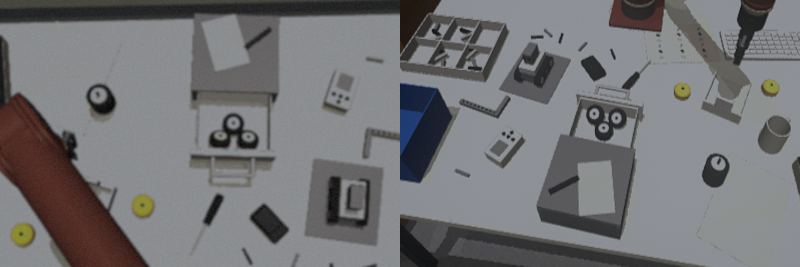

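The final views show the rover on the board, the drawer open with three wheels in it, and the empty tray level on the desk. The mug reads as moved in the top view only because the arm hides it there; the scene view shows it in place at (775,133). I'm handing in.

```bash
python3 -c "
from bench import job_done; print(job_done())"
```

```text
the job is handed in; nothing more can be done
None
```

The job is done and handed in at about 36 s of the 72 s limit, with no verdict reported back. I parked the rover on the board, pulled the drawer open, tipped the tray over it at 0.9 rad, and set the empty tray back on its original spot.

My last checks showed:
- **Rover:** its head sits about 1 mm from the measured board centre, and it stands upright in the images.
- **Drawer:** it was drawn out about 153 mm by the tool's travel, and the top view agrees.
- **Wheels:** all three are visible inside the drawer. I did not measure their centres; one or two appear to lean on each other or on the front panel.
- **Tray:** the floor is tilted less than 0.002 rad and its surface reads 5 mm above the desk. That is the 4 mm floor thickness, within the calibration error.
- **Other things on the desk:** the tyre stack, controller, screwdriver, mouse and frame all moved less than 1 mm.
- **Robot:** clear of everything, with about 0 N of force.

One check failed: the arm hid the mug in the top view, so its number there meant nothing. I confirmed it only by eye in the scene view, where it looks unmoved.

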